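# Load, shut, lock and start the UV decontamination box

### The arm

A 7-joint arm with a two-finger parallel gripper is mounted at the origin on the work surface. World frame = base frame: x ahead of the robot, y to its left, z up, the work surface at z = 0. Lengths are in m, angles in rad, forces in N, time in s.
With the tool pointing down it reaches from about 0.4 to 0.85 m from the base axis. Payload 4.5 kg.
Tool frame: the origin (TCP) lies midway between the tips of the shut fingers; the grasp point (between the pads) lies 19 mm behind it; y points along the fingers, z is the direction in which the jaws open and shut, and the axes are right-handed (so a half turn about y gives the same grasp; the last joint's range is limited). The gripper opens to 88 mm and grips with 3 to 60 N. Pads are 18 mm wide; open, the fingers measure 123 mm over their backs; the gripper's body (75 mm by 187 mm) begins 45 mm behind the grasp point.
Start: joints at [1.249, 0.689, -0.195, 1.565, 0.157, 0.902, -0.215], TCP at [0.218, -0.586, 0.239] pointing down, gripper open.
Joint ranges: [-3.01, 3.01], [-0.46, 2.08], [-1.47, 1.51], [0.13, 2.56], [-1, 4.14], [0.04, 2.09], [-2.66, 2.66]. Speed limits (rad/s): [2.57, 2.57, 3.14, 3.14, 3.14, 3.14, 3.14].

### API

Orientations are given as a unit quaternion [x, y, z, w].
In Python, from plant import r, snapshot, get_calibration, job, boxes_of gives the robot as it stands. The module is installed in compiled form; this text tells all that it offers.
- The arm moves only by the shell command python3 -m handwheel 'ROWS' [OPENING] [FORCE]. ROWS is JSON, a list that holds one entry, the list of rows, each a list of 6 numbers: the shift along the tool's x, y, z as a fraction of full scale, then the turn, a rotation vector about the tool's x, y, z as a fraction of full scale. In form: [[[x, y, z, wx, wy, wz], ...]]. A call has 1 to 12 rows; each row is the pose to reach, as a shift and turn from the pose commanded when the call began, along the tool's axes at that moment, turning the shorter way round; what a row does not reach only later rows make up. Full scale, the value 1, is 100 cm for a shift and 180 degrees for a turn. A row lasts 1/12 s, in which the tool goes at most 41.7 mm and 7.16 degrees, less where a joint would pass 70% of its speed; a pose out of reach is approached as far as the arm can. A call with a number of a shift or a turn outside -1 to 1 is refused whole. A call with a gripper value outside its range is refused whole. OPENING is the opening, from -1 (shut) to 1 (fully open), set as the call begins (- or left out, the last holds). The fingers move at their own pace and stop on an object; FORCE is the grip in N (left out, the last holds). Time passes only in rows, so rows that repeat a pose let the fingers close. It gives the time, the measured TCP pose, the force and the opening at its end, in the units of the state.
- r.get_state(): the state, without advancing time (a new reading comes with each control period).
- snapshot(name): name is "side" or "top" or "wrist"; returns the picture (480x640x3 uint8, red, green, blue); there is no depth.
- get_calibration(name): a dict with "fx", "fy", "cx", "cy" (pixels), "T" (4x4, takes a point from camera to world coordinates). Camera axes: x right, y down, z forward; pixel columns grow to the right and rows downward; lengths in m; the calibration is good to about 2 mm. A picture is of the moment at which its call begins: read the wrist's pose just before it. get_calibration takes no time and is no camera call; for the wrist camera it gives the pose at the moment of the call.
- job.finish_job(): hands the job in, once; it reports no verdict.
Trained networks look in the newest picture that a camera, given by its name, has taken for a name from the list of things; names that differ only in an ending like _2 or _b are one class to them, and where a whole thing is asked for, a point or a joint stands for the part that bears it (a point fixed in the world has none). Each returns a list of dicts, best first, with "confidence" (0 to 1); they miss things now and then, are a little off and sometimes report something else, mostly with a low value. They report only what shows in the picture. A call takes as long as a camera call. They do not tell look-alikes from the thing itself.
- boxes_of(thing, camera): "bbox" ([left, top, right, bottom] in pixels, round what is visible of it).
The state is a dict: "clock": time; "q": joint angles; "qd": joint speeds; "joint_torque": joint torques, N m; "tool_pos": TCP position; "eef_rot": TCP orientation; "contact_force": force on the tool from outside, world axes, zero at the start; "moment": the same for the moment, N m; "opening": opening from 0.0 (shut) to 1.0 (fully open).
Only numpy, scipy, OpenCV 4.12 (cv2) and the standard library are available. Lean on these libraries where they do the work, as an engineer would, in place of code of your own. Each camera call takes 0.05 s, during which the arm holds its last target. There are 200 camera calls.

### The job

Lay every black jar cap that is on the bench in a pocket of the white UV box, one per pocket, seated flat with its hollow orange-lined side up (turn over those that lie hollow side down). Then gently close the amber lid, turn the red wing knob clockwise a quarter turn to its stop so that its tongue is behind the frame, and only then press the green start button fully down. Leave the other things on the bench where they are.

Things in the scene. Friction and masses are not known exactly. Their poses are not given: they have to be found in the camera images.
- uvbox: white box fixed to the bench, 150 (x) x 300 (y) mm, rim at height 75 mm, walls 6 mm. Origin under its centre, front to -x, hinge at +x. Inside, three pockets in a row along y at x = -10 mm: floors at height 30 mm, the blue ribs around them at 36 mm, 35 mm free beside the end pockets. On its -y side a grey pod, 110 x 70 mm, 50 mm tall, centred at (-10, -185) mm, with the start button
- pocket0 (a point): centre of the floor of pocket 0 (53 mm square, sides parallel to the box, 6 mm deep), at (-10, -85, 30) mm in the box frame; axes as the box
- pocket1 (a point): centre of the floor of pocket 1 (53 mm square, sides parallel to the box, 6 mm deep), at (-10, 0, 30) mm in the box frame; axes as the box
- pocket2 (a point): centre of the floor of pocket 2 (53 mm square, sides parallel to the box, 6 mm deep), at (-10, 85, 30) mm in the box frame; axes as the box
- lid (a joint): angle of the amber lid (148 mm from hinge to front edge, 300 mm wide, 8 mm thick): 0 closed (flat on the rim, top face at height 83 mm), 1.57 upright, 2.1 fully open, leaning away from the robot. Stiff hinge: stays where it is left, about 3 N at the front edge moves it; can be pushed shut from behind, then from above. Hinge line along the box's y through lid_hinge
- lid_hinge (a point): middle of the lid's hinge line, at (73, 0, 75) mm in the box frame (lower face of the closed lid)
- lid_edge (a point): middle of the lid's front edge (half-way through its thickness), 148 mm from the hinge line; z is the lid's outward normal (up when closed)
- wing (a joint): angle of the red wing knob on the lid: 0 = unlocked, wing along the lid's y; grows clockwise as seen from above; stop at 1.65; the tongue is fully behind the frame above 1.4, where the wing points to the front edge. Stays where it is left (0.06 N m)
- wing_grip (a point): on the wing knob's axis, 117 mm from the hinge line, mid-width of the lid, 20 mm above the lid's top face: middle of the wing, which is 42 mm long, 9 mm thick, and reaches from 6 to 32 mm above the lid. Its y axis lies along the wing, z along the knob's axis
- start (a joint): travel of the green start button: 0 up, 0.006 m fully down, at about 5 N; counts as pressed above 0.0045; springs back
- start_top (a point): centre of the top of the green start button, 28 mm across, pressed straight down
- mat: green mat fixed to the bench, 130 x 130 mm, 2 mm thick, kept clear: a place to turn caps over. Origin under its centre
- cap0: square black jar cap, 48 x 48 x 20 mm, about 40 g: one face plain black, the other face open, with a 4 mm wide rim around a 40 mm wide, 15 mm deep hollow lined orange. Origin at the centre of the plain face, z out of the hollow (hollow up: z up; hollow down: z down, origin 20 mm above what it lies on), x and y square to its sides. None if absent in this run
- cap1: square black jar cap, 48 x 48 x 20 mm, about 40 g: one face plain black, the other face open, with a 4 mm wide rim around a 40 mm wide, 15 mm deep hollow lined orange. Origin at the centre of the plain face, z out of the hollow (hollow up: z up; hollow down: z down, origin 20 mm above what it lies on), x and y square to its sides. None if absent in this run
- cap2: square black jar cap, 48 x 48 x 20 mm, about 40 g: one face plain black, the other face open, with a 4 mm wide rim around a 40 mm wide, 15 mm deep hollow lined orange. Origin at the centre of the plain face, z out of the hollow (hollow up: z up; hollow down: z down, origin 20 mm above what it lies on), x and y square to its sides. None if absent in this run
- jar0: square clear jar, 46 mm, 87 mm tall; bystander; origin under it
- jar1: square clear jar, 46 mm, 87 mm tall; bystander; origin under it
- pipette: grey and white pipette lying along its x, 270 mm long, 28 mm tall; bystander
- marker: marker pen lying along its x, 120 mm long, 16 mm thick; bystander
- dishes: round glass dish with lid, 93 mm across, 24 mm tall; bystander; origin under it
Not all that is in view belongs to the job. What is shaped like the cap0 but blue is not meant. Leave any turquoise look-alike of the cap2 alone.

How it is judged:
By the outcome, as a careful person would: the job done as asked, in the order asked, and still so for the second after the job is handed in, with the robot touching nothing.
Of cap0, cap1, cap2 only 2 to 3 are there at a start; the rules pass over those that are not, and their reading is None.
At some moment in a run one of cap0, cap1, cap2 may be knocked a few centimetres aside while the robot is not near it.
Once in a run the grip may slacken for a moment while it holds something.
It also fails if it takes over 210 s, if anything falls off the work surface, if the arm or the gripper's body presses on something with over 40 N, if the wrist force passes 120 N, or if a joint passes its speed limit or range.

## Working session

There is one attempt and no reset: what is moved stays moved. The work goes in short steps, Python scripts to look and compute and a shell command to move; the robot and the scene stay as the last step left them, time stands still between calls to the robot, and variables do not carry over. Pictures are saved under pics/ and viewed, about 12 in all and at most 16, crops included, and the job is handed in when it is done.

```bash
mkdir -p pics
cat > h.py <<'E'
import numpy as np, cv2, json
from plant import r, snapshot, get_calibration, job, boxes_of
from scipy.spatial.transform import Rotation as R
def save(img,name,crop=None,scale=1):
    if crop: l,t,a,b=crop; img=img[t:b,l:a]
    if scale!=1: img=cv2.resize(img,None,fx=scale,fy=scale,interpolation=cv2.INTER_CUBIC)
    cv2.imwrite('pics/'+name,img[:,:,::-1])
def ray(cam,u,v,z,c=None):
    c=c or get_calibration(cam);T=np.array(c['T'])
    d=T[:3,:3]@np.array([(u-c['cx'])/c['fx'],(v-c['cy'])/c['fy'],1]);o=T[:3,3]
    return o+d*(z-o[2])/d[2]
def proj(cam,p,c=None):
    c=c or get_calibration(cam);T=np.array(c['T']);q=T[:3,:3].T@(np.array(p)-T[:3,3])
    return np.array([c['fx']*q[0]/q[2]+c['cx'],c['fy']*q[1]/q[2]+c['cy']])
def go(pos,rot=None):
    """print row for target TCP pos / rotation matrix in tool frame units, from measured pose"""
    s=r.get_state();A=R.from_quat(s['eef_rot'])
    d=A.inv().apply(np.array(pos)-s['tool_pos'])
    w=(A.inv()*R.from_matrix(rot)).as_rotvec()/np.pi if rot is not None else np.zeros(3)
    print('row',np.round(np.r_[d,w],4).tolist(),'deg',np.round(np.linalg.norm(w)*180,1))
E
python3 - <<'E'
from h import *
s=r.get_state(); print(s['clock'],s['tool_pos'],s['opening']); print(R.from_quat(s['eef_rot']).as_matrix().round(3))
for c in ['top','side']:
    im=snapshot(c); save(im,c+'1.png'); k=get_calibration(c); print(c,k['fx'],np.array(k['T']).round(3).tolist())
    for t in ['uvbox','cap0','mat','lid','wing','start']:
        print(t,[(np.round(b['bbox']).tolist(),round(b['confidence'],2)) for b in boxes_of(t,c)[:6]])
E
```

```text
0.0 [ 0.21746041 -0.58526861  0.23791086] 0.9992936186971896
[[-0.937 -0.001  0.348]
 [-0.348  0.002 -0.937]
 [ 0.    -1.    -0.002]]
top 435.53515905040376 [[0.016, -0.98, 0.197, 0.395], [-1.0, -0.015, 0.005, -0.008], [-0.002, -0.197, -0.98, 0.923], [0.0, 0.0, 0.0, 1.0]]
uvbox [([349.0, 192.0, 542.0, 327.0], 0.97)]
cap0 [([174.0, 284.0, 203.0, 310.0], 0.96), ([108.0, 300.0, 136.0, 334.0], 0.9), ([159.0, 332.0, 192.0, 367.0], 0.88), ([182.0, 229.0, 216.0, 256.0], 0.63), ([122.0, 265.0, 150.0, 291.0], 0.58)]
mat [([229.0, 250.0, 299.0, 319.0], 0.88), ([352.0, 188.0, 539.0, 328.0], 0.74)]
lid [([352.0, 187.0, 534.0, 243.0], 0.91)]
wing [([426.0, 188.0, 455.0, 214.0], 0.82)]
start [([517.0, 268.0, 534.0, 282.0], 0.75), ([353.0, 187.0, 537.0, 326.0], 0.22)]
side 434.9043590945908 [[-0.653, -0.391, 0.648, -0.174], [-0.757, 0.334, -0.562, 0.658], [0.003, -0.858, -0.514, 0.671], [0.0, 0.0, 0.0, 1.0]]
uvbox [([337.0, 148.0, 461.0, 271.0], 0.91), ([184.0, 244.0, 268.0, 294.0], 0.24)]
cap0 [([258.0, 308.0, 284.0, 335.0], 0.91), ([278.0, 341.0, 312.0, 369.0], 0.9), ([236.0, 284.0, 262.0, 305.0], 0.86), ([200.0, 323.0, 228.0, 348.0], 0.83), ([214.0, 351.0, 241.0, 380.0], 0.76), ([270.0, 211.0, 292.0, 243.0], 0.46)]
mat [([284.0, 270.0, 350.0, 315.0], 0.96), ([198.0, 321.0, 226.0, 349.0], 0.25)]
lid [([335.0, 149.0, 410.0, 229.0], 0.9), ([235.0, 283.0, 260.0, 302.0], 0.3)]
wing []
start [([282.0, 241.0, 318.0, 260.0], 0.24)]
```

View pics/top1.png

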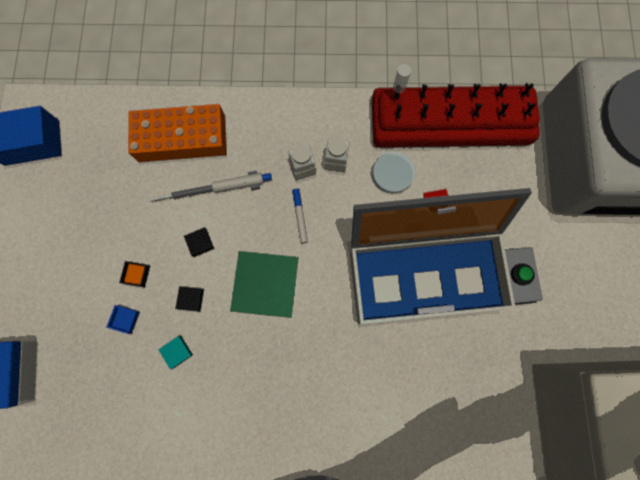

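View pics/side1.png

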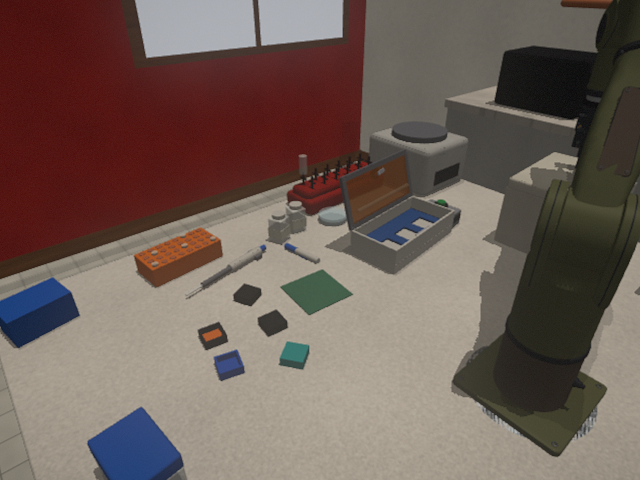

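Top view shows black hollow-down caps at (199,242) and (190,299), and an orange-lined hollow-up cap at (135,274). There are blue (123,320) and turquoise (175,352) look-alikes. The mat is at (265,284). The box is around (430,285) with its lid open and pockets at (387,289), (428,285) and (469,281), and the button is at (522,273).

```bash
cat >> h.py <<'E'
def rect(cam,c,z,win,mask,cal=None):
    """min-area rectangle, world plane z, of mask blob nearest to pixel c"""
    n,l,st,ce=cv2.connectedComponentsWithStats(mask.astype(np.uint8))
    ok=[i for i in range(1,n) if st[i,4]>60 and np.hypot(*(ce[i]-c))<win]
    if not ok: return None
    i=max(ok,key=lambda i:st[i,4]); k=cv2.findContours((l==i).astype(np.uint8),0,1)[0][0][:,0,:]
    P=np.array([ray(cam,u,v,z,cal)[:2] for u,v in k]); (ce,sz,a)=cv2.minAreaRect((P*1000).astype(np.float32))
    return np.round(ce,1),np.round(sz,1),round(a,1),int(st[i,4])
E
python3 - <<'E'
from h import *
im=snapshot('top'); I=im.astype(int); hsv=cv2.cvtColor(im,cv2.COLOR_RGB2HSV); V=hsv[...,2]; S=hsv[...,1]
dark=V<62
for c in [(199,242),(190,299)]: print('cap',rect('top',c,.02,15,dark))
c=(135,274); print('cap up',rect('top',c,.02,15,(dark|((hsv[...,0]<20)&(S>150)))))
print('mat',rect('top',(265,284),.002,20,(hsv[...,0]>60)&(hsv[...,0]<90)&(S>110)))
for c in [(387,289),(428,285),(469,281)]: print('pocket',rect('top',c,.03,12,(V>150)&(S<80)))
print('start',rect('top',(522,273),.06,10,(hsv[...,0]>45)&(hsv[...,0]<75)&(S>150)))
for n,c in dict(jar0=(302,170),jar1=(337,160)).items(): print(n,ray('top',*c,.08).round(3))
print('lid edge pts z guess .21',ray('top',354,207,.21).round(3),ray('top',529,192,.21).round(3))
save(im,'box1.png',(340,170,560,340),3.5)
print([V[y,x] for x,y in [(199,242),(190,299),(215,242),(122,274),(387,289)]])
print('blue',ray('top',123,320,.02).round(3),'turq',ray('top',175,352,.02).round(3))
E
```

```text
cap (array([571.9, 258.7]), array([50.4, 48. ]), 24.8, 527)
cap (array([452.8, 269. ]), array([50.5, 45.9]), 85.1, 546)
cap up (array([502. , 387.6]), array([53. , 46.2]), 81.3, 559)
mat (array([487.5, 118.4]), array([126. , 125.3]), 85.1, 3500)
pocket (array([ 478.2, -136.1]), array([50.2, 49.9]), 7.1, 592)
pocket (array([ 488.3, -221. ]), array([50.6, 49.5]), 6.0, 582)
pocket (array([ 497.6, -305.7]), array([49.2, 48.9]), 6.6, 559)
start (array([ 510.8, -407.1]), array([28. , 30.2]), 0.9, 184)
jar0 [0.713 0.04  0.08 ]
jar1 [ 0.736 -0.031  0.08 ]
lid edge pts z guess .21 [ 0.599 -0.057  0.21 ] [ 0.63  -0.356  0.21 ]
[np.uint8(23), np.uint8(20), np.uint8(162), np.uint8(24), np.uint8(164)]
blue [0.407 0.401 0.02 ] turq [0.345 0.29  0.02 ]
```

View pics/box1.png

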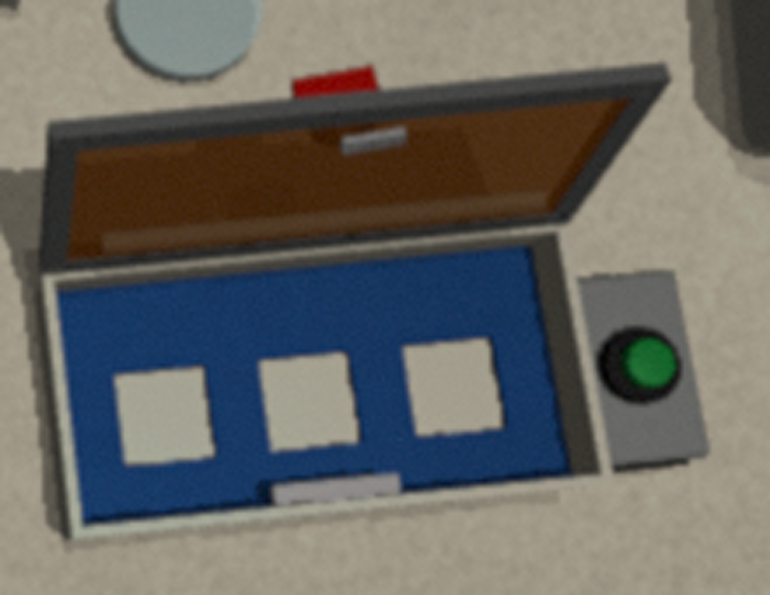

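```bash
cat >> h.py <<'E'
def Rt(psi,tilt=0):
    """jaw dir at psi deg, tilt deg about the jaw axis (tool z) """
    c,s=np.cos(np.radians(psi)),np.sin(np.radians(psi))
    return np.array([[s,0,c],[-c,0,s],[0,-1,0]])@R.from_euler('z',tilt,degrees=True).as_matrix()
E
python3 - <<'E'
from h import *
go([.47,-.3,.38]); go([.487,.118,.25]);go([.487,.118,.25],Rt(-76))
E
```

```text
row [-0.336, -0.1413, -0.1801, 0.0, 0.0, 0.0] deg 0.0
row [-0.4976, -0.0113, -0.566, 0.0, 0.0, 0.0] deg 0.0
row [-0.4976, -0.0113, -0.566, -0.0, 0.0355, -0.0] deg 6.4
```

```bash
python3 -m handwheel '[[[-0.336,-0.141,-0.18,0,0,0],[-0.336,-0.141,-0.18,0,0,0],[-0.336,-0.141,-0.18,0,0,0],[-0.336,-0.141,-0.18,0,0,0],[-0.336,-0.141,-0.18,0,0,0],[-0.336,-0.141,-0.18,0,0,0],[-0.336,-0.141,-0.18,0,0,0],[-0.336,-0.141,-0.18,0,0,0],[-0.336,-0.141,-0.18,0,0,0],[-0.336,-0.141,-0.18,0,0,0],[-0.336,-0.141,-0.18,0,0,0]]]'
python3 -m handwheel '[[[-0.162,0.13,-0.386,0,0.0355,0],[-0.162,0.13,-0.386,0,0.0355,0],[-0.162,0.13,-0.386,0,0.0355,0],[-0.162,0.13,-0.386,0,0.0355,0],[-0.162,0.13,-0.386,0,0.0355,0],[-0.162,0.13,-0.386,0,0.0355,0],[-0.162,0.13,-0.386,0,0.0355,0],[-0.162,0.13,-0.386,0,0.0355,0],[-0.162,0.13,-0.386,0,0.0355,0],[-0.162,0.13,-0.386,0,0.0355,0],[-0.162,0.13,-0.386,0,0.0355,0],[-0.162,0.13,-0.386,0,0.0355,0]]]'
python3 - <<'E'
from h import *
s=r.get_state();print(s['clock'],s['tool_pos'],s['q'].round(2) if hasattr(s['q'],'round') else s['q'],s['contact_force']);print(R.from_quat(s['eef_rot']).as_matrix().round(3))
go([.487,.118,.12],Rt(-76,50));go([.487,.118,.12],Rt(-76,-50))
E
```

```text
clock: 1.67
tool_pos: [0.4764, -0.2931, 0.3824]
eef_rot: [-0.126, 0.695, -0.695, 0.132]
contact_force: [0.4, 0.2, 0.3]
opening: 0.994
clock: 2.67
tool_pos: [0.4864, 0.1242, 0.2485]
eef_rot: [-0.09, 0.703, -0.7, 0.089]
contact_force: [-0.4, 1.2, -0.1]
opening: 0.999
2.6667 [0.48641259 0.12417428 0.24849989] [-0.2   0.52 -0.22  1.92  0.16  0.72 -1.82] [-0.4030589   1.22636287 -0.10486314]
[[-0.968 -0.002  0.251]
 [-0.251  0.003 -0.968]
 [ 0.001 -1.    -0.003]]
row [0.0009, 0.1285, 0.0066, 0.0023, 0.0022, 0.278] deg 50.0
row [0.0009, 0.1285, 0.0066, -0.0002, 0.0032, -0.2775] deg 50.0
```

```bash
python3 -m handwheel '[[[0,0.12,0,0,0,0.28],[0,0.12,0,0,0,0.28],[0,0.12,0,0,0,0.28],[0,0.12,0,0,0,0.36],[0,0.12,0,0,0,0.36],[0,0.12,0,0,0,0.36],[0,0.12,0,0,0,0.36],[0,0.12,0,0,0,0.36],[0,0.12,0,0,0,0.36],[0,0.12,0,0,0,0.36],[0,0.12,0,0,0,0.36],[0,0.12,0,0,0,0.36]]]'
python3 - <<'E'
from h import *
s=r.get_state();print(np.round(s['q'],2));print(R.from_quat(s['eef_rot']).as_matrix().round(3))
go([.487,.118,.12],Rt(-76,-65))
E
```

```text
clock: 3.67
tool_pos: [0.5606, 0.139, 0.2888]
eef_rot: [0.106, 0.689, -0.665, 0.266]
contact_force: [0.7, -0.3, 0.0]
opening: 1.002
[-0.48  0.42  0.14  2.17  0.96  0.04 -2.65]
[[-0.836  0.5    0.225]
 [-0.207  0.092 -0.974]
 [-0.508 -0.861  0.027]]
row [0.1516, 0.1067, -0.0006, -0.0073, -0.0088, -0.5306] deg 95.5
```

```bash
python3 -m handwheel '[[[0.15,0.107,0,0,0,-0.53],[0.15,0.107,0,0,0,-0.53],[0.15,0.107,0,0,0,-0.53],[0.15,0.107,0,0,0,-0.53],[0.15,0.107,0,0,0,-0.53],[0.15,0.107,0,0,0,-0.53],[0.15,0.107,0,0,0,-0.53],[0.15,0.107,0,0,0,-0.53],[0.15,0.107,0,0,0,-0.53],[0.15,0.107,0,0,0,-0.53],[0.15,0.107,0,0,0,-0.53],[0.15,0.107,0,0,0,-0.53]]]'
python3 -m handwheel '[[[0,0,0,0,0,-0.05],[0,0,0,0,0,-0.08],[0,0,0,0,0,-0.08],[0,0,0,0,0,-0.08]]]'
python3 - <<'E'
from h import *
s=r.get_state();print(np.round(s['q'],2));print(R.from_quat(s['eef_rot']).as_matrix().round(3))
E
```

```text
clock: 4.67
tool_pos: [0.4889, 0.1178, 0.12]
eef_rot: [0.372, -0.59, 0.676, 0.237]
contact_force: [1.2, 0.2, -0.1]
opening: 1.002
clock: 5.0
tool_pos: [0.487, 0.1183, 0.1166]
eef_rot: [0.443, -0.538, 0.642, 0.319]
contact_force: [-0.5, 0.2, 0.5]
opening: 1.002
[-0.12  1.35 -0.49  0.99  0.21  2.01 -1.95]
[[-0.404 -0.886  0.226]
 [-0.068 -0.217 -0.974]
 [ 0.912 -0.409  0.028]]
```

```bash
cat >> h.py <<'E'
def st():
    s=r.get_state();print(round(s['clock'],1),'pos',np.round(s['tool_pos'],4),'q',np.round(s['q'],2),'F',np.round(s['contact_force'],1),'op',round(s['opening'],3))
E
python3 - <<'E'
from h import *
go([.487,.118,.2],Rt(-76,0))
E
```

```text
row [0.076, -0.034, 0.0026, -0.0049, -0.0097, 0.366] deg 65.9
```

```bash
python3 -m handwheel '[[[0.076,-0.034,0,0,0,0.366],[0.076,-0.034,0,0,0,0.366],[0.076,-0.034,0,0,0,0.366],[0.076,-0.034,0,0,0,0.366],[0.076,-0.034,0,0,0,0.366],[0.076,-0.034,0,0,0,0.366],[0.076,-0.034,0,0,0,0.366],[0.076,-0.034,0,0,0,0.366],[0.076,-0.034,0,0,0,0.366],[0.076,-0.034,0,0,0,0.366],[0.076,-0.034,0,0,0,0.366]]]'
python3 -m handwheel '[[[0,0,0,0,-0.5,0],[0,0,0,0,-0.5,0],[0,0,0,0,-0.5,0],[0,0,0,0,-0.5,0],[0,0,0,0,-0.5,0],[0,0,0,0,-0.5,0],[0,0,0,0,-0.5,0],[0,0,0,0,-0.5,0],[0,0,0,0,-0.5,0],[0,0,0,0,-0.5,0],[0,0,0,0,-0.5,0],[0,0,0,0,-0.5,0]]]'
python3 -c "
from h import *;st()"
python3 -m handwheel '[[[0,0.05,0,0,-0.01,0.4],[0,0.05,0,0,-0.01,0.4],[0,0.05,0,0,-0.01,0.4],[0,0.05,0,0,-0.01,0.4],[0,0.05,0,0,-0.01,0.4],[0,0.05,0,0,-0.01,0.4],[0,0.05,0,0,-0.01,0.4],[0,0.05,0,0,-0.01,0.4],[0,0.05,0,0,-0.01,0.4],[0,0.05,0,0,-0.01,0.4],[0,0.05,0,0,-0.01,0.4],[0,0.05,0,0,-0.01,0.4]]]'
python3 - <<'E'
from h import *
st();print(R.from_quat(r.get_state()['eef_rot']).as_matrix().round(3))
go([.487,.118,.15],Rt(14,-70))
E
```

```text
clock: 5.92
tool_pos: [0.4846, 0.1199, 0.2065]
eef_rot: [0.078, -0.692, 0.712, -0.086]
contact_force: [0.2, -0.8, -0.8]
opening: 1.0
clock: 6.92
tool_pos: [0.4881, 0.1212, 0.2046]
eef_rot: [0.543, -0.448, 0.467, -0.535]
contact_force: [-0.3, 0.1, 0.4]
opening: 1.0
6.9 pos [0.4881 0.1212 0.2046] q [ 0.21  0.74 -0.95  1.95  0.82  0.9  -1.02] F [-0.3  0.1  0.4] op 1.0
clock: 7.92
tool_pos: [0.4882, 0.1191, 0.1514]
eef_rot: [-0.18, 0.677, -0.058, 0.711]
contact_force: [1.0, 1.1, 0.7]
opening: 1.0
7.9 pos [0.4882 0.1191 0.1514] q [ 0.9   1.6  -1.44  1.81  0.42  0.83 -0.13] F [1.  1.1 0.7] op 1.0
[[ 0.076 -0.161  0.984]
 [-0.327  0.928  0.178]
 [-0.942 -0.335  0.018]]
row [0.0016, -0.0003, -0.0014, -0.0076, -0.0273, -0.7794] deg 140.4
```

```bash
python3 -m handwheel '[[[0,0,0,0,0,-0.39],[0,0,0,0,0,-0.39],[0,0,0,0,0,-0.39],[0,0,0,0,0,-0.39],[0,0,0,0,0,-0.39],[0,0,0,0,0,-0.39],[0,0,0,0,0,-0.39],[0,0,0,0,0,-0.39],[0,0,0,0,0,-0.39],[0,0,0,0,0,-0.39],[0,0,0,0,0,-0.39]]]'
python3 -m handwheel '[[[0,0,0,0,0,-0.39],[0,0,0,0,0,-0.39],[0,0,0,0,0,-0.39],[0,0,0,0,0,-0.39],[0,0,0,0,0,-0.39],[0,0,0,0,0,-0.39],[0,0,0,0,0,-0.39],[0,0,0,0,0,-0.39],[0,0,0,0,0,-0.39],[0,0,0,0,0,-0.39],[0,0,0,0,0,-0.39]]]'
python3 - <<'E'
from h import *
st();print(R.from_quat(r.get_state()['eef_rot']).as_matrix().round(3))
E
```

```text
clock: 8.83
tool_pos: [0.4871, 0.1305, 0.1596]
eef_rot: [-0.537, 0.441, -0.454, 0.558]
contact_force: [0.9, 1.5, 0.9]
opening: 1.001
clock: 9.75
tool_pos: [0.4859, 0.1226, 0.1502]
eef_rot: [0.699, -0.058, 0.687, -0.19]
contact_force: [0.1, 0.2, -0.3]
opening: 1.0
9.8 pos [0.4859 0.1226 0.1502] q [-0.72  1.12 -0.23  1.74  0.95  1.56 -1.48] F [ 0.1  0.2 -0.3] op 1.0
[[ 0.049  0.18   0.983]
 [-0.342 -0.921  0.186]
 [ 0.938 -0.345  0.017]]
```

Run:
```python
from h import *
go([.474,.19,.25],Rt(5,0));go([.4534,.274,.12],Rt(-5,40))
```

```text
row [0.0701, -0.0986, 0.0025, -0.0239, 0.0244, 0.3873] deg 70.0
row [-0.0816, -0.1349, -0.0043, -0.0321, 0.097, 0.605] deg 110.4
```

```bash
python3 -m handwheel '[[[0.07,-0.1,0,-0.024,0.024,0.387],[0.07,-0.1,0,-0.024,0.024,0.387],[0.07,-0.1,0,-0.024,0.024,0.387],[0.07,-0.1,0,-0.024,0.024,0.387],[0.07,-0.1,0,-0.024,0.024,0.387],[0.07,-0.1,0,-0.024,0.024,0.387],[0.07,-0.1,0,-0.024,0.024,0.387],[0.07,-0.1,0,-0.024,0.024,0.387],[0.07,-0.1,0,-0.024,0.024,0.387],[0.07,-0.1,0,-0.024,0.024,0.387],[0.07,-0.1,0,-0.024,0.024,0.387]]]'
python3 - <<'E'
from h import *
st();go([.4534,.274,.12],Rt(-5,40))
im=snapshot('wrist');save(im,'w1.png')
k=get_calibration('wrist');print(np.array(k['T']).round(3).tolist(),k['fx'])
E
```

```text
clock: 10.67
tool_pos: [0.4741, 0.1812, 0.2553]
eef_rot: [-0.516, 0.478, -0.485, 0.519]
contact_force: [0.2, -0.5, -1.1]
opening: 0.999
10.7 pos [0.4741 0.1812 0.2553] q [-0.02  0.58 -0.71  1.89  0.5   0.85 -0.91] F [ 0.2 -0.5 -1.1] op 0.999
row [-0.0945, 0.1348, -0.0152, 0.015, 0.0498, 0.2226] deg 41.1
[[0.997, 0.07, 0.031, 0.465], [0.076, -0.946, -0.316, 0.265], [0.007, 0.318, -0.948, 0.401], [0.0, 0.0, 0.0, 1.0]] 332.70306242357873
```

View pics/w1.png

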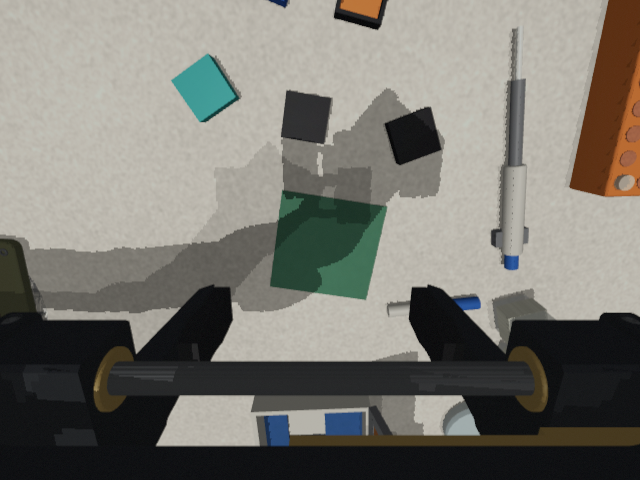

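The wrist picture shows C2 at (306,117), C1 at (413,135), C3 partly cut off at (360,10), and the mat at (328,245). All are where the top view put them.

```bash
python3 - <<'E'
from h import *
im=snapshot('wrist');V=im.max(axis=2);S=cv2.cvtColor(im,cv2.COLOR_RGB2HSV)[...,1]
for c,n in [((306,117),'C2'),((413,135),'C1')]: 
    print(n,rect('wrist',c,.02,15,V<75), V[c[1],c[0]])
c=(328,245);h=cv2.cvtColor(im,cv2.COLOR_RGB2HSV);print(rect('wrist',c,.002,25,(h[...,0]>60)&(h[...,0]<90)&(S>90)))
E
python3 -m handwheel '[[[-0.094,0.135,-0.015,0.015,0.05,0.223],[-0.094,0.135,-0.015,0.015,0.05,0.223],[-0.094,0.135,-0.015,0.015,0.05,0.223],[-0.094,0.135,-0.015,0.015,0.05,0.223],[-0.094,0.135,-0.015,0.015,0.05,0.223],[-0.094,0.135,-0.015,0.015,0.05,0.223],[-0.094,0.135,-0.015,0.015,0.05,0.223],[-0.094,0.135,-0.015,0.015,0.05,0.223]]]' 1
python3 - <<'E'
from h import *
st();print(R.from_quat(r.get_state()['eef_rot']).as_matrix().round(3)); go([.4534,.274,.010],Rt(-5,40))
E
```

```text
C2 (array([451.3, 275. ]), array([47.1, 47.3]), 85.1, 2038) 50
C1 (array([570. , 264.8]), array([51.6, 49. ]), 24.6, 2160) 21
(array([486.3, 122. ]), array([128. , 128.2]), 85.3, 9468)
clock: 11.43
tool_pos: [0.4428, 0.2749, 0.1146]
eef_rot: [-0.358, 0.615, -0.362, 0.602]
contact_force: [0.4, -0.0, 0.4]
opening: 0.998
11.4 pos [0.4428 0.2749 0.1146] q [ 0.13  0.92 -0.82  2.16  1.34  0.17 -1.73] F [ 0.4 -0.   0.4] op 0.998
[[-0.02  -0.004  1.   ]
 [-0.876  0.482 -0.016]
 [-0.481 -0.876 -0.013]]
row [0.0509, 0.0912, 0.012, 0.0163, 0.0166, 0.0625] deg 12.0
```

```bash
python3 -m handwheel '[[[0.025,0.045,0.01,0.016,0.016,0.06],[0.025,0.045,0.01,0.016,0.016,0.06],[0.025,0.045,0.01,0.016,0.016,0.06],[0.025,0.045,0.01,0.016,0.016,0.06],[0.025,0.045,0.01,0.016,0.016,0.06]]]'
python3 - <<'E'
from h import *
st();print(R.from_quat(r.get_state()['eef_rot']).as_matrix().round(3)); go([.4524,.2775,.010],Rt(-5,40))
im=snapshot('wrist');V=im.max(axis=2);p=proj('wrist',[.452,.272,.02]);print(p,rect('wrist',p,.02,25,V<75))
E
```

```text
clock: 11.85
tool_pos: [0.4483, 0.2709, 0.053]
eef_rot: [-0.272, 0.661, -0.327, 0.618]
contact_force: [-1.4, -2.0, -3.0]
opening: 1.0
11.8 pos [0.4483 0.2709 0.053 ] q [ 0.38  1.3  -1.13  2.22  2.08  0.43 -2.26] F [-1.4 -2.  -3. ] op 1.0
[[-0.088  0.045  0.995]
 [-0.764  0.638 -0.097]
 [-0.639 -0.769 -0.022]]
row [0.0221, 0.0375, 0.0044, 0.0033, -0.0068, 0.0013] deg 1.4
[327.17685743 312.22077219] (array([453.6, 272.7]), array([49.2, 49.2]), 85.2, 6735)
```

```bash
python3 -m handwheel '[[[0.01,0.018,0.003,0.003,-0.007,0],[0.022,0.037,0.005,0.003,-0.007,0],[0.022,0.037,0.005,0.003,-0.007,0],[0.022,0.037,0.005,0.003,-0.007,0],[0.022,0.037,0.005,0.003,-0.007,0]]]'
python3 -c "
from h import *;st()"
python3 -m handwheel '[[[0,0,0,0,0,0],[0,0,0,0,0,0],[0,0,0,0,0,0],[0,0,0,0,0,0],[0,0,0,0,0,0],[0,0,0,0,0,0]]]' -1 25
python3 -c "
from h import *;st();go([.478,.19,.2],Rt(2,0))"
```

```text
clock: 12.32
tool_pos: [0.4595, 0.2784, 0.0229]
eef_rot: [-0.274, 0.642, -0.33, 0.635]
contact_force: [0.6, -0.2, 0.3]
opening: 1.002
12.3 pos [0.4595 0.2784 0.0229] q [ 0.36  1.37 -1.12  2.19  2.16  0.48 -2.25] F [ 0.6 -0.2  0.3] op 1.002
clock: 12.82
tool_pos: [0.4585, 0.2771, 0.0197]
eef_rot: [-0.273, 0.645, -0.33, 0.633]
contact_force: [-0.4, -0.4, 0.5]
opening: 0.576
12.8 pos [0.4585 0.2771 0.0197] q [ 0.36  1.38 -1.12  2.19  2.16  0.48 -2.25] F [-0.4 -0.4  0.5] op 0.576
row [-0.0485, -0.193, 0.0299, -0.0185, -0.033, -0.2187] deg 40.0
```

```bash
python3 -m handwheel '[[[0,0,0,0,0,0],[0,0,0,0,0,0],[0,0,0,0,0,0],[0.006,0.008,-0.004,0,0,0],[0.006,0.008,-0.004,0,0,0],[0.006,0.008,-0.004,0,0,0]]]' 1
python3 -c "
from h import *;st();print(R.from_quat(r.get_state()['eef_rot']).as_matrix().round(2));go([.4534,.277,.010],Rt(-5,40))"
```

```text
clock: 13.32
tool_pos: [0.4545, 0.2779, 0.0092]
eef_rot: [-0.273, 0.645, -0.33, 0.633]
contact_force: [-0.0, 0.5, -0.7]
opening: 0.989
13.3 pos [0.4545 0.2779 0.0092] q [ 0.36  1.41 -1.12  2.2   2.19  0.51 -2.25] F [-0.   0.5 -0.7] op 0.989
[[-0.05  0.07  1.  ]
 [-0.77  0.63 -0.08]
 [-0.64 -0.77  0.02]]
row [0.0003, -0.0013, -0.001, -0.0031, 0.0055, 0.0029] deg 1.2
```

Now close.

```bash
python3 -m handwheel '[[[0,0,0,0,0,0],[0,0,0,0,0,0],[0,0,0,0,0,0],[0,0,0,0,0,0],[0,0,0,0,0,0],[0,0,0,0,0,0],[0,0,0,0,0,0],[0,0,0,0,0,0]]]' -1 30
python3 -c "
from h import *;st();go([.4545,.277,.2],Rt(-5,40));go([.478,.15,.2],Rt(5,0));print(R.from_quat(r.get_state()['eef_rot']).as_matrix().round(2))"
```

```text
clock: 13.98
tool_pos: [0.4552, 0.2779, 0.0097]
eef_rot: [-0.273, 0.644, -0.331, 0.633]
contact_force: [0.1, 0.2, 1.0]
opening: 0.543
14.0 pos [0.4552 0.2779 0.0097] q [ 0.36  1.41 -1.12  2.2   2.19  0.51 -2.25] F [0.1 0.2 1. ] op 0.543
row [-0.1202, -0.1475, 0.0032, -0.0035, 0.0058, 0.0029] deg 1.3
row [-0.0235, -0.2263, 0.0368, -0.0245, -0.049, -0.2182] deg 40.5
[[-0.05  0.07  1.  ]
 [-0.77  0.63 -0.08]
 [-0.64 -0.77  0.02]]
```

```bash
python3 -m handwheel '[[[-0.03,-0.037,0,0,0,0],[-0.06,-0.074,0,0,0,0],[-0.024,-0.226,0.037,-0.024,-0.049,-0.218],[-0.024,-0.226,0.037,-0.024,-0.049,-0.218],[-0.024,-0.226,0.037,-0.024,-0.049,-0.218],[-0.024,-0.226,0.037,-0.024,-0.049,-0.218],[-0.024,-0.226,0.037,-0.024,-0.049,-0.218],[-0.024,-0.226,0.037,-0.024,-0.049,-0.218],[-0.024,-0.226,0.037,-0.024,-0.049,-0.218],[-0.024,-0.226,0.037,-0.024,-0.049,-0.218]]]'
python3 -c "
from h import *;st();go([.485,.11,.1],Rt(10,-70));snapshot('side')
im=snapshot('top');save(im,'t2.png',(150,150,400,360),2.4)"
```

```text
clock: 14.82
tool_pos: [0.4806, 0.1447, 0.2041]
eef_rot: [-0.512, 0.483, -0.48, 0.523]
contact_force: [1.3, 0.0, -0.9]
opening: 0.541
14.8 pos [0.4806 0.1447 0.2041] q [ 0.24  0.78 -1.07  1.95  0.87  0.94 -1.2 ] F [ 1.3  0.  -0.9] op 0.541
row [0.0365, 0.1036, 0.0011, 0.0174, -0.03, -0.3929] deg 71.0
```

View pics/t2.png

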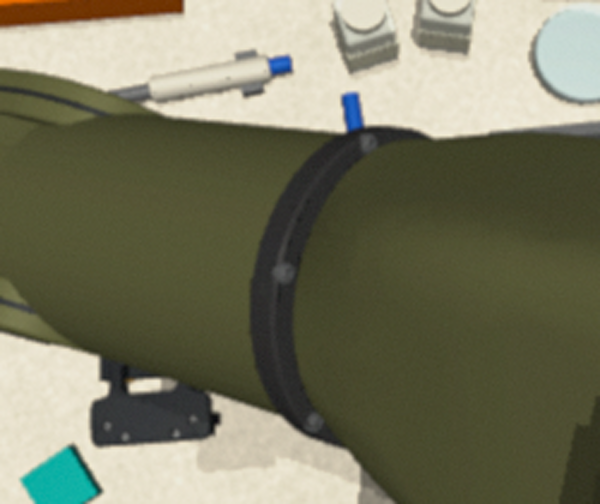

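The arm hides the workspace in the top view. The opening of 0.541 matches a held cap, so I carry on.

```bash
python3 -m handwheel '[[[0.036,0.1,0,0.017,-0.03,-0.393],[0.036,0.1,0,0.017,-0.03,-0.393],[0.036,0.1,0,0.017,-0.03,-0.393],[0.036,0.1,0,0.017,-0.03,-0.393],[0.036,0.1,0,0.017,-0.03,-0.393],[0.036,0.1,0,0.017,-0.03,-0.393],[0.036,0.1,0,0.017,-0.03,-0.393],[0.036,0.1,0,0.017,-0.03,-0.393],[0.036,0.1,0,0.017,-0.03,-0.393],[0.036,0.1,0,0.017,-0.03,-0.393],[0.036,0.1,0,0.017,-0.03,-0.393],[0.036,0.1,0,0.017,-0.03,-0.393]]]'
python3 -c "
from h import *;st();go([.485,.11,.03],Rt(10,-70));print(R.from_quat(r.get_state()['eef_rot']).as_matrix().round(2))"
```

```text
clock: 15.92
tool_pos: [0.4803, 0.1159, 0.0968]
eef_rot: [0.707, -0.061, 0.679, -0.188]
contact_force: [-0.2, -0.4, 0.3]
opening: 0.54
15.9 pos [0.4803 0.1159 0.0968] q [-0.6   1.24 -0.44  1.73  1.05  1.68 -1.6 ] F [-0.2 -0.4  0.3] op 0.54
row [-0.0602, 0.0296, 0.0041, -0.0019, 0.0034, -0.0026] deg 0.8
[[ 0.07  0.17  0.98]
 [-0.34 -0.92  0.18]
 [ 0.94 -0.35 -0.01]]
```

```bash
python3 -m handwheel '[[[-0.03,0.015,0,0,0,0],[-0.05,0.026,0,0,0,0],[-0.062,0.03,0,0,0,0],[-0.062,0.03,0,0,0,0],[-0.065,0.031,0,0,0,0],[-0.065,0.031,0,0,0,0],[-0.065,0.031,0,0,0,0]]]'
python3 -c "
from h import *;st()
im=snapshot('side');save(im,'s2.png',(200,190,440,370),3)"
```

```text
clock: 16.5
tool_pos: [0.4826, 0.1107, 0.0286]
eef_rot: [0.705, -0.062, 0.681, -0.188]
contact_force: [0.4, 0.1, 0.2]
opening: 0.546
16.5 pos [0.4826 0.1107 0.0286] q [-0.6   1.36 -0.42  1.67  1.09  1.63 -1.65] F [0.4 0.1 0.2] op 0.546
```

View pics/s2.png

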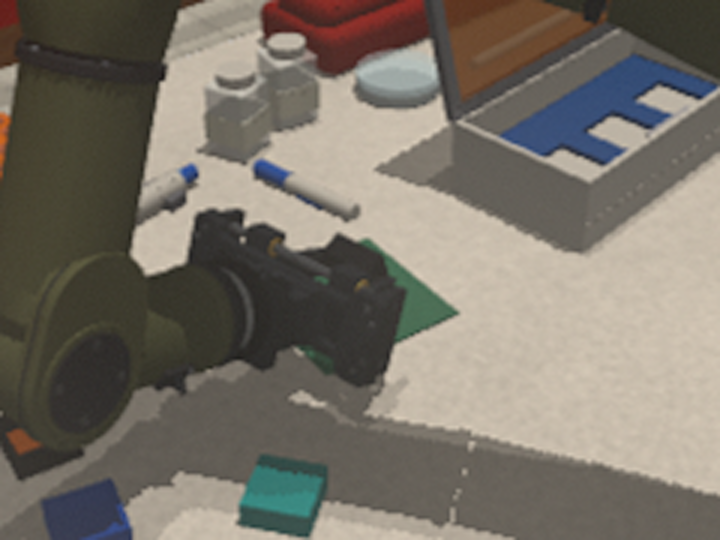

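```bash
python3 -m handwheel '[[[-0.003,0.001,0,0,0,0],[-0.005,0.002,0,0,0,0],[-0.005,0.002,0,0,0,0]]]'
python3 -m handwheel '[[[0,0,0,0,0,0],[0,0,0,0,0,0],[0,0,0,0,0,0],[0,0,0,0,0,0],[0,0,0,0,0,0],[0,0,0,0,0,0],[0.02,-0.007,0,0,0,0],[0.04,-0.014,0,0,0,0],[0.06,-0.021,0,0,0,0],[0.1,-0.035,0,0,0,0],[0.13,-0.05,0,0,0,0]]]' 1
python3 -c "
from h import *;st();go([.485,.11,.25],Rt(10,0))"
```

```text
clock: 16.8
tool_pos: [0.4826, 0.1104, 0.0231]
eef_rot: [0.706, -0.06, 0.681, -0.188]
contact_force: [-0.0, 1.5, 4.6]
opening: 0.541
clock: 17.72
tool_pos: [0.4823, 0.1108, 0.1631]
eef_rot: [0.706, -0.061, 0.68, -0.187]
contact_force: [-0.7, 0.7, -0.4]
opening: 1.004
17.7 pos [0.4823 0.1108 0.1631] q [-0.59  1.13 -0.46  1.77  1.02  1.72 -1.55] F [-0.7  0.7 -0.4] op 1.004
row [0.082, -0.0288, 0.0021, -0.0002, 0.003, 0.3874] deg 69.7
```

```bash
python3 -m handwheel '[[[0.1,-0.01,0,0,0,0.39],[0.1,-0.01,0,0,0,0.39],[0.1,-0.01,0,0,0,0.39],[0.1,-0.01,0,0,0,0.39],[0.1,-0.01,0,0,0,0.39],[0.1,-0.01,0,0,0,0.39],[0.1,-0.01,0,0,0,0.39],[0.1,-0.01,0,0,0,0.39],[0.1,-0.01,0,0,0,0.39],[0.1,-0.01,0,0,0,0.39],[0.1,-0.01,0,0,0,0.39],[0.1,-0.01,0,0,0,0.39]]]'
python3 - <<'E'
from h import *
snapshot('wrist');snapshot('wrist')
im=snapshot('wrist');st();save(im,'w2.png')
p=proj('wrist',[.49,.13,.02]);print('mat px',proj('wrist',[.4865,.12,.002]))
hsv=cv2.cvtColor(im,cv2.COLOR_RGB2HSV);ora=(hsv[...,0]<20)&(hsv[...,1]>150)&(hsv[...,2]>90)
print('orange',rect('wrist',p,.006,70,ora));print('dark+or',rect('wrist',p,.02,70,(im.max(axis=2)<70)|ora))
E
```

```text
clock: 18.72
tool_pos: [0.4873, 0.0849, 0.2582]
eef_rot: [-0.542, 0.457, -0.45, 0.543]
contact_force: [-0.3, 1.3, 1.4]
opening: 1.003
18.9 pos [0.4868 0.0892 0.2588] q [ 0.34  0.66 -1.01  1.9   0.66  0.97 -0.79] F [-0.2  0.4 -0.8] op 0.995
mat px [326.57451357 175.89656985]
orange (array([477.1, 139.1]), array([39.6, 40.1]), 9.9, 1190)
dark+or (array([495.8, 117.2]), array([101.5, 100.9]), 10.8, 5633)
```

View pics/w2.png

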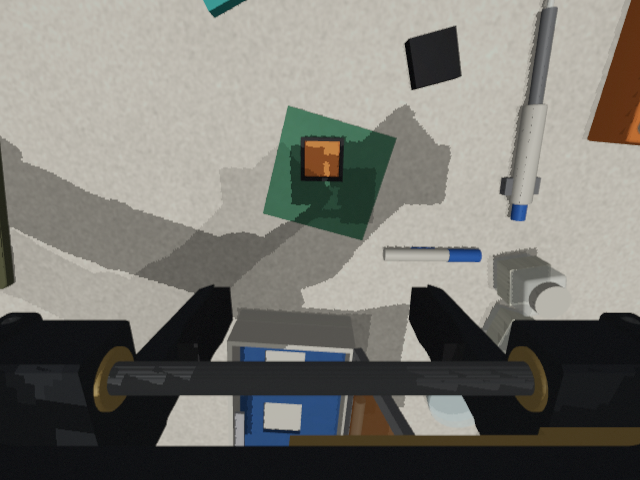

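The cap on the mat is now hollow side up: orange at (322,158), world (477,139), angle 9.9°. C1 is still at (433,58).

Run:
```python
from h import *
go([.477,.139,.1],Rt(-80.1))
```

```text
row [-0.0493, 0.1592, 0.0002, 0.0032, 0.5046, -0.0014] deg 90.8
```

```bash
python3 -m handwheel '[[[-0.049,0.159,0,0.003,0.505,0],[-0.049,0.159,0,0.003,0.505,0],[-0.049,0.159,0,0.003,0.505,0],[-0.049,0.159,0,0.003,0.505,0],[-0.049,0.159,0,0.003,0.505,0],[-0.049,0.159,0,0.003,0.505,0],[-0.049,0.159,0,0.003,0.505,0],[-0.049,0.159,0,0.003,0.505,0],[-0.049,0.159,0,0.003,0.505,0],[-0.049,0.159,0,0.003,0.505,0],[-0.049,0.159,0,0.003,0.505,0],[-0.049,0.159,0,0.003,0.505,0]]]'
python3 -m handwheel '[[[0,0,0,0,0.01,0],[0,0,0,0,0.01,0],[0,0,0,0,0.01,0]]]'
python3 - <<'E'
from h import *
st();go([.477,.139,.012],Rt(-80.1));print(R.from_quat(r.get_state()['eef_rot']).as_matrix().round(3))
E
```

```text
clock: 19.87
tool_pos: [0.4769, 0.1396, 0.1004]
eef_rot: [-0.102, 0.701, -0.698, 0.103]
contact_force: [-0.4, -0.9, 0.5]
opening: 1.002
clock: 20.12
tool_pos: [0.4772, 0.1381, 0.1002]
eef_rot: [-0.093, 0.703, -0.699, 0.094]
contact_force: [-1.3, -0.2, -0.0]
opening: 1.0
20.1 pos [0.4772 0.1381 0.1002] q [-0.16  0.78 -0.35  2.06  0.64  0.41 -2.32] F [-1.3 -0.2 -0. ] op 1.0
row [0.0003, 0.0882, -0.0005, 0.0015, 0.0296, -0.0008] deg 5.3
[[-0.965  0.002  0.263]
 [-0.263  0.005 -0.965]
 [-0.003 -1.    -0.004]]
```

```bash
python3 -m handwheel '[[[0,0.03,0,0,0.03,0],[0,0.06,0,0,0.03,0],[0,0.08,0,0,0.03,0],[0,0.088,0,0,0.03,0],[0,0.088,0,0,0.03,0],[0,0.088,0,0,0.03,0]]]'
python3 -c "
from h import *
st();print(R.from_quat(r.get_state()['eef_rot']).as_matrix().round(3)[:2])"
python3 -m handwheel '[[[0,0,0,0,0,0],[0,0,0,0,0,0],[0,0,0,0,0,0],[0,0,0,0,0,0],[0,0,0,0,0,0],[0,0,0,0,0,0],[0,0,0,0,0,0]]]' -1 30
python3 -m handwheel '[[[0,-0.04,0,0,0,0],[0,-0.08,0,0,0,0],[0,-0.12,0,0,0,0],[0,-0.15,0,0,0,0],[0,-0.15,0,0,0,0]]]'
python3 -c "
from h import *
st();go([.478,-.1355,.16],Rt(-83.5))"
```

```text
clock: 20.62
tool_pos: [0.4776, 0.1374, 0.0123]
eef_rot: [-0.059, 0.706, -0.703, 0.06]
contact_force: [-0.1, 0.1, 0.3]
opening: 1.001
20.6 pos [0.4776 0.1374 0.0123] q [-0.29  0.94 -0.14  2.08  0.71  0.16 -2.48] F [-0.1  0.1  0.3] op 1.001
[[-0.986  0.001  0.166]
 [-0.166  0.005 -0.986]]
clock: 21.2
tool_pos: [0.4779, 0.1372, 0.0123]
eef_rot: [-0.058, 0.707, -0.703, 0.059]
contact_force: [0.1, -0.4, 2.7]
opening: 0.539
clock: 21.62
tool_pos: [0.4803, 0.1375, 0.1671]
eef_rot: [-0.054, 0.708, -0.702, 0.062]
contact_force: [-0.2, -0.9, -0.7]
opening: 0.539
21.6 pos [0.4803 0.1375 0.1671] q [-0.08  0.67 -0.46  2.01  0.53  0.57 -2.32] F [-0.2 -0.9 -0.7] op 0.539
row [0.0472, 0.0047, 0.269, 0.0024, 0.0164, -0.0036] deg 3.1
```

```bash
python3 -m handwheel '[[[0.047,0.005,0.269,0.002,0.016,-0.003],[0.047,0.005,0.269,0.002,0.016,-0.003],[0.047,0.005,0.269,0.002,0.016,-0.003],[0.047,0.005,0.269,0.002,0.016,-0.003],[0.047,0.005,0.269,0.002,0.016,-0.003],[0.047,0.005,0.269,0.002,0.016,-0.003],[0.047,0.005,0.269,0.002,0.016,-0.003],[0.047,0.005,0.269,0.002,0.016,-0.003],[0.047,0.005,0.269,0.002,0.016,-0.003]]]'
python3 -m handwheel '[[[0,0.02,0,0,0,0],[0,0.04,0,0,0,0],[0,0.06,0,0,0,0],[0,0.06,0,0,0,0],[0,0.06,0,0,0,0]]]'
python3 - <<'E'
from h import *
snapshot('wrist');st();go([.478,-.1355,.042],Rt(-83.5))
im=snapshot('top');save(im,'t3.png',(340,170,560,340),3)
im=snapshot('side');save(im,'s3.png',(300,130,500,290),3.5)
E
```

```text
clock: 22.37
tool_pos: [0.4748, -0.1383, 0.1549]
eef_rot: [0.042, -0.705, 0.707, -0.036]
contact_force: [-0.7, 0.7, -0.2]
opening: 0.545
clock: 22.78
tool_pos: [0.4747, -0.1348, 0.0952]
eef_rot: [0.045, -0.706, 0.706, -0.039]
contact_force: [0.5, -0.4, -0.5]
opening: 0.541
22.8 pos [ 0.4754 -0.1353  0.096 ] q [ 0.42  0.79 -0.38  2.06  0.7   0.43 -1.97] F [-0.4  0.2 -0.9] op 0.541
row [-0.003, 0.054, 0.0005, -0.0002, 0.0014, 0.0024] deg 0.5
```

View pics/s3.png

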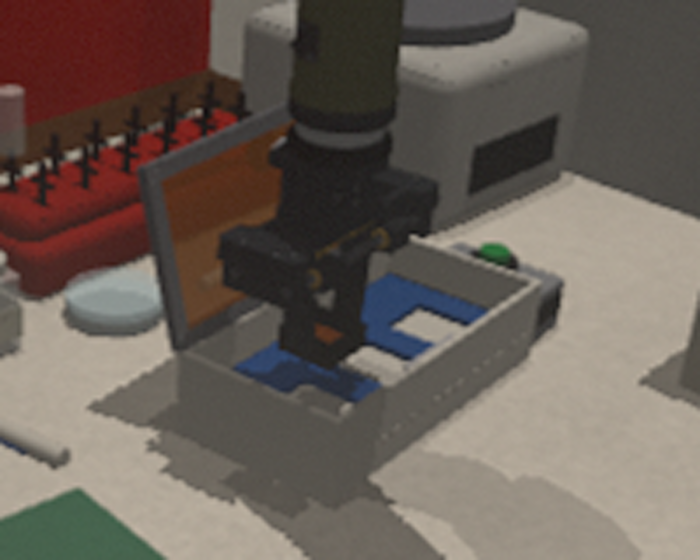

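The cap hangs over pocket 2 and clears the lid.

```bash
python3 -m handwheel '[[[-0.003,0.02,0,0,0,0.002],[-0.003,0.035,0,0,0,0.002],[-0.003,0.045,0,0,0,0.002],[-0.003,0.045,0,0,0,0.002],[-0.003,0.05,0,0,0,0.002],[-0.003,0.053,0,0,0,0.002],[-0.003,0.054,0,0,0,0.002]]]'
python3 -c "
from h import *
st();go([.478,-.1355,.042],Rt(-83.5))"
```

```text
clock: 23.52
tool_pos: [0.4781, -0.1367, 0.042]
eef_rot: [0.041, -0.705, 0.707, -0.041]
contact_force: [0.9, 0.6, -0.2]
opening: 0.539
23.5 pos [ 0.4781 -0.1367  0.042 ] q [ 0.34  0.88 -0.25  2.08  0.79  0.28 -2.05] F [ 0.9  0.6 -0.2] op 0.539
row [-0.0, 0.0, -0.0012, -0.0005, 0.0006, -0.0] deg 0.1
```

```bash
python3 -m handwheel '[[[0,0.001,0,0,0,0],[0,0.002,0,0,0,0],[0,0.002,0,0,0,0]]]'
python3 -m handwheel '[[[0,0,0,0,0,0],[0,0,0,0,0,0],[0,0,0,0,0,0],[0,0,0,0,0,0],[0,0,0,0,0,0],[0,-0.03,0,0,0,0],[0,-0.07,0,0,0,0],[0,-0.11,0,0,0,0],[0,-0.15,0,0,0,0],[0,-0.19,0,0,0,0],[0,-0.22,0,0,0,0]]]' 0.4
python3 -c "
from h import *
st();go([.52,.1,.26],Rt(0));go([.571,.24,.2],Rt(24.7,0))"
```

```text
clock: 23.77
tool_pos: [0.478, -0.1367, 0.0405]
eef_rot: [0.041, -0.705, 0.707, -0.041]
contact_force: [-0.7, 0.3, 4.9]
opening: 0.539
clock: 24.68
tool_pos: [0.4782, -0.1361, 0.2628]
eef_rot: [0.04, -0.705, 0.707, -0.041]
contact_force: [1.9, -0.2, 0.1]
opening: 0.7
24.7 pos [ 0.4782 -0.1361  0.2628] q [ 0.6   0.55 -0.65  1.9   0.44  0.84 -1.73] F [ 1.9 -0.2  0.1] op 0.7
row [-0.0687, 0.0024, -0.2297, -0.0008, -0.4632, 0.0001] deg 83.4
row [-0.1355, 0.0623, -0.363, -0.0008, -0.6004, 0.0003] deg 108.1
```

```bash
python3 -m handwheel '[[[-0.07,0,-0.23,0,-0.46,0],[-0.07,0,-0.23,0,-0.46,0],[-0.07,0,-0.23,0,-0.46,0],[-0.07,0,-0.23,0,-0.46,0],[-0.07,0,-0.23,0,-0.46,0],[-0.07,0,-0.23,0,-0.46,0],[-0.07,0,-0.23,0,-0.46,0],[-0.07,0,-0.23,0,-0.46,0],[-0.07,0,-0.23,0,-0.46,0],[-0.07,0,-0.23,0,-0.46,0],[-0.07,0,-0.23,0,-0.46,0],[-0.07,0,-0.23,0,-0.46,0]]]' 1
python3 -c "
from h import *
st();go([.55,.18,.22],Rt(24.7))"
```

```text
clock: 25.68
tool_pos: [0.5207, 0.0999, 0.2589]
eef_rot: [0.5, -0.501, 0.501, -0.498]
contact_force: [-0.9, -0.0, -0.2]
opening: 1.001
25.7 pos [0.5207 0.0999 0.2589] q [ 0.3   0.71 -1.01  1.8   0.69  1.04 -0.99] F [-0.9 -0.  -0.2] op 1.001
row [-0.0803, 0.0387, 0.029, 0.0006, -0.1386, 0.0005] deg 25.0
```

```bash
python3 -m handwheel '[[[-0.08,0.039,0.029,0,-0.139,0],[-0.08,0.039,0.029,0,-0.139,0],[-0.08,0.039,0.029,0,-0.139,0],[-0.08,0.039,0.029,0,-0.139,0],[-0.08,0.039,0.029,0,-0.139,0],[-0.08,0.039,0.029,0,-0.139,0]]]' 1
python3 - <<'E'
from h import *
snapshot('wrist');snapshot('wrist');snapshot('wrist')
im=snapshot('wrist');st();V=im.max(axis=2)
hsv=cv2.cvtColor(im,cv2.COLOR_RGB2HSV);ora=(hsv[...,0]<20)&(hsv[...,1]>150)&(hsv[...,2]>60)
p=proj('wrist',[.571,.262,.02]);print(p,rect('wrist',p,.02,30,V<75))
p=proj('wrist',[.503,.391,.01]);print(p,rect('wrist',p,.006,40,ora))
a=np.radians(24.7);t=np.array([.571-.005*np.sin(a),.262+.005*np.cos(a),.06]);print(t);go(t,Rt(24.7,37))
E
```

```text
clock: 26.18
tool_pos: [0.5505, 0.1795, 0.2196]
eef_rot: [0.595, -0.384, 0.383, -0.593]
contact_force: [0.2, 0.4, 0.4]
opening: 0.998
26.4 pos [0.5509 0.1791 0.2204] q [ 0.16  0.85 -1.05  1.7   0.82  1.1  -0.73] F [ 0.  -0.1  0.2] op 1.002
[373.94010892 143.67830752] (array([572.6, 261.3]), array([49.6, 47.3]), 24.3, 2425)
[370.54309876 -26.28647151] None
[0.56891066 0.26654254 0.06      ]
row [-0.0726, 0.1602, 0.0526, -0.0004, -0.0021, 0.2062] deg 37.1
```

```bash
python3 -m handwheel '[[[-0.071,0.12,0.054,0,-0.002,0.195],[-0.071,0.12,0.054,0,-0.002,0.195],[-0.071,0.12,0.054,0,-0.002,0.195],[-0.071,0.16,0.054,0,-0.002,0.195],[-0.071,0.16,0.054,0,-0.002,0.195],[-0.071,0.16,0.054,0,-0.002,0.195],[-0.071,0.16,0.054,0,-0.002,0.195],[-0.071,0.16,0.054,0,-0.002,0.195]]]' 1
python3 - <<'E'
from h import *
st();a=np.radians(24.4);t=np.array([.5726-.005*np.sin(a),.2613+.005*np.cos(a),.010]);print(t);go(t,Rt(24.4,35));
snapshot('wrist');im=snapshot('wrist');V=im.max(axis=2);p=proj('wrist',[.572,.262,.02]);print(p,rect('wrist',p,.02,30,V<75));st()
go(t,Rt(24.4,35))
E
```

```text
clock: 27.05
tool_pos: [0.571, 0.2682, 0.064]
eef_rot: [-0.452, 0.541, -0.185, 0.684]
contact_force: [0.3, -0.1, 1.5]
opening: 1.0
27.1 pos [0.571  0.2682 0.064 ] q [ 0.32  1.35 -1.21  1.56  0.74  0.88 -0.42] F [ 0.3 -0.1  1.5] op 1.0
[0.57053448 0.26585342 0.01      ]
row [0.0326, 0.0431, -0.0017, -0.0, 0.0028, 0.0] deg 0.5
[316.99788404 320.93374516] None
27.1 pos [0.5716 0.2689 0.066 ] q [ 0.31  1.34 -1.21  1.56  0.74  0.88 -0.42] F [ 0.5 -0.6  0.1] op 0.999
row [0.0339, 0.0446, -0.0027, -0.0005, 0.0041, 0.0007] deg 0.8
```

```bash
python3 -m handwheel '[[[0.015,0.02,-0.002,0,0.003,0],[0.025,0.032,-0.002,0,0.003,0],[0.034,0.044,-0.002,0,0.003,0],[0.034,0.044,-0.002,0,0.003,0],[0.034,0.044,-0.002,0,0.003,0],[0.034,0.044,-0.002,0,0.003,0]]]'
python3 -c "
from h import *
st();go([.5705,.2659,.010],Rt(24.4,35))"
```

```text
clock: 27.65
tool_pos: [0.5706, 0.2639, 0.0057]
eef_rot: [-0.452, 0.545, -0.187, 0.681]
contact_force: [0.7, -1.3, 3.1]
opening: 1.003
27.6 pos [0.5706 0.2639 0.0057] q [ 0.31  1.42 -1.16  1.55  0.79  0.83 -0.41] F [ 0.7 -1.3  3.1] op 1.003
row [-0.004, -0.0024, 0.0007, 0.0004, -0.0008, 0.0001] deg 0.2
```

Slightly low, so I raise 4 mm and grip.

```bash
python3 -m handwheel '[[[-0.004,-0.002,0,0,0,0],[-0.004,-0.002,0,0,0,0],[-0.004,-0.002,0,0,0,0]]]'
python3 -m handwheel '[[[0,0,0,0,0,0],[0,0,0,0,0,0],[0,0,0,0,0,0],[0,0,0,0,0,0],[0,0,0,0,0,0],[0,0,0,0,0,0],[0,0,0,0,0,0],[0,0,0,0,0,0]]]' -1 30
python3 -c "
from h import *
st();go([.5705,.2659,.13],Rt(24.4,35));go([.5,.15,.2],Rt(14,0))"
```

```text
clock: 27.9
tool_pos: [0.5685, 0.2656, 0.0086]
eef_rot: [-0.453, 0.545, -0.186, 0.68]
contact_force: [-0.7, -0.4, -0.1]
opening: 0.999
clock: 28.57
tool_pos: [0.5689, 0.2653, 0.0083]
eef_rot: [-0.452, 0.546, -0.186, 0.68]
contact_force: [-0.1, -0.1, -0.5]
opening: 0.541
28.6 pos [0.5689 0.2653 0.0083] q [ 0.31  1.42 -1.16  1.55  0.79  0.83 -0.41] F [-0.1 -0.1 -0.5] op 0.541
row [-0.0697, -0.0998, 0.0011, 0.0011, -0.0012, -0.0002] deg 0.3
row [-0.0469, -0.2006, -0.1112, 0.0191, 0.0551, -0.1939] deg 36.5
```

```bash
python3 -m handwheel '[[[-0.023,-0.033,0,0,0,0],[-0.046,-0.066,0,0,0,0],[-0.047,-0.2,-0.111,0.019,0.055,-0.194],[-0.047,-0.2,-0.111,0.019,0.055,-0.194],[-0.047,-0.2,-0.111,0.019,0.055,-0.194],[-0.047,-0.2,-0.111,0.019,0.055,-0.194],[-0.047,-0.2,-0.111,0.019,0.055,-0.194],[-0.047,-0.2,-0.111,0.019,0.055,-0.194],[-0.047,-0.2,-0.111,0.019,0.055,-0.194],[-0.047,-0.2,-0.111,0.019,0.055,-0.194]]]'
python3 -c "
from h import *
st();go([.485,.11,.1],Rt(10,-74))"
```

```text
clock: 29.4
tool_pos: [0.5002, 0.1502, 0.1986]
eef_rot: [0.558, -0.436, 0.434, -0.557]
contact_force: [0.7, -1.0, -0.3]
opening: 0.538
29.4 pos [0.5002 0.1502 0.1986] q [ 0.19  0.79 -0.99  1.89  0.83  0.94 -0.96] F [ 0.7 -1.  -0.3] op 0.538
row [0.0354, 0.0986, -0.0244, -0.014, 0.0196, -0.4113] deg 74.2
```

```bash
python3 -m handwheel '[[[0.035,0.1,-0.024,-0.014,0.02,-0.411],[0.035,0.1,-0.024,-0.014,0.02,-0.411],[0.035,0.1,-0.024,-0.014,0.02,-0.411],[0.035,0.1,-0.024,-0.014,0.02,-0.411],[0.035,0.1,-0.024,-0.014,0.02,-0.411],[0.035,0.1,-0.024,-0.014,0.02,-0.411],[0.035,0.1,-0.024,-0.014,0.02,-0.411],[0.035,0.1,-0.024,-0.014,0.02,-0.411],[0.035,0.1,-0.024,-0.014,0.02,-0.411],[0.035,0.1,-0.024,-0.014,0.02,-0.411],[0.035,0.1,-0.024,-0.014,0.02,-0.411],[0.035,0.1,-0.024,-0.014,0.02,-0.411]]]'
python3 -m handwheel '[[[0,0,0,0,0,0],[0,0,0,0,0,0]]]'
python3 -c "
from h import *;st();go([.485,.11,.028],Rt(10,-74))"
```

```text
clock: 30.4
tool_pos: [0.4837, 0.1099, 0.0942]
eef_rot: [0.708, -0.037, 0.687, -0.157]
contact_force: [-0.0, -0.1, -1.1]
opening: 0.541
clock: 30.57
tool_pos: [0.4853, 0.1092, 0.0988]
eef_rot: [0.706, -0.038, 0.689, -0.158]
contact_force: [0.1, 0.4, 0.4]
opening: 0.54
30.6 pos [0.4853 0.1092 0.0988] q [-0.66  1.26 -0.33  1.69  1.01  1.66 -1.57] F [0.1 0.4 0.4] op 0.54
row [-0.0682, 0.0187, -0.0002, 0.0012, -0.0005, -0.0001] deg 0.2
```

```bash
python3 -m handwheel '[[[-0.03,0.008,0,0,0,0],[-0.05,0.014,0,0,0,0],[-0.065,0.018,0,0,0,0],[-0.068,0.019,0,0,0,0],[-0.068,0.019,0,0,0,0],[-0.071,0.02,0,0,0,0],[-0.071,0.02,0,0,0,0]]]'
python3 -c "
from h import *;st()"
```

```text
clock: 31.15
tool_pos: [0.4858, 0.1109, 0.0266]
eef_rot: [0.705, -0.038, 0.69, -0.159]
contact_force: [1.0, -0.1, 0.0]
opening: 0.541
31.1 pos [0.4858 0.1109 0.0266] q [-0.67  1.39 -0.32  1.62  1.04  1.63 -1.61] F [ 1.  -0.1  0. ] op 0.541
```

```bash
python3 -m handwheel '[[[-0.002,0.001,0,0,0,0],[-0.003,0.001,0,0,0,0],[-0.003,0.001,0,0,0,0]]]'
python3 -m handwheel '[[[0,0,0,0,0,0],[0,0,0,0,0,0],[0,0,0,0,0,0],[0,0,0,0,0,0],[0,0,0,0,0,0],[0,0,0,0,0,0],[0.02,-0.006,0,0,0,0],[0.04,-0.012,0,0,0,0],[0.06,-0.018,0,0,0,0],[0.1,-0.03,0,0,0,0],[0.13,-0.04,0,0,0,0]]]' 1
python3 -m handwheel '[[[0.1,-0.01,0,0,0,0.41],[0.1,-0.01,0,0,0,0.41],[0.1,-0.01,0,0,0,0.41],[0.1,-0.01,0,0,0,0.41],[0.1,-0.01,0,0,0,0.41],[0.1,-0.01,0,0,0,0.41],[0.1,-0.01,0,0,0,0.41],[0.1,-0.01,0,0,0,0.41],[0.1,-0.01,0,0,0,0.41],[0.1,-0.01,0,0,0,0.41],[0.1,-0.01,0,0,0,0.41],[0.1,-0.01,0,0,0,0.41]]]'
python3 - <<'E'
from h import *
snapshot('wrist');snapshot('wrist');snapshot('wrist')
im=snapshot('wrist');st();save(im,'w3.png')
p=proj('wrist',[.485,.13,.02])
hsv=cv2.cvtColor(im,cv2.COLOR_RGB2HSV);ora=(hsv[...,0]<20)&(hsv[...,1]>150)&(hsv[...,2]>60)
print('orange',rect('wrist',p,.007,70,ora))
E
```

```text
clock: 31.4
tool_pos: [0.4858, 0.1108, 0.0238]
eef_rot: [0.705, -0.037, 0.69, -0.158]
contact_force: [1.0, 0.6, 2.9]
opening: 0.546
clock: 32.32
tool_pos: [0.4844, 0.1131, 0.1605]
eef_rot: [0.705, -0.037, 0.69, -0.158]
contact_force: [0.1, -0.4, 0.5]
opening: 0.997
clock: 33.32
tool_pos: [0.4877, 0.0913, 0.2571]
eef_rot: [0.54, -0.455, 0.458, -0.539]
contact_force: [-0.6, -0.2, -0.2]
opening: 0.999
33.5 pos [0.4869 0.0973 0.2577] q [ 0.25  0.62 -0.89  1.9   0.61  0.91 -0.76] F [-0.3  1.5  0.2] op 0.998
orange (array([479.5, 140.7]), array([40.1, 39.9]), 10.1, 1217)
```

View pics/w3.png

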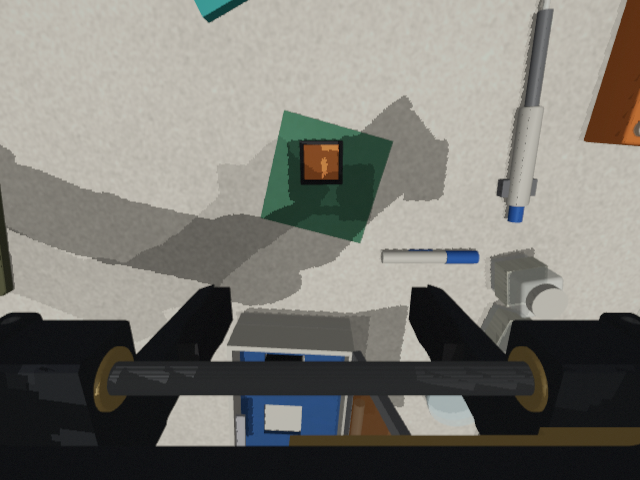

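C1 is flipped as well: hollow up on the mat at (321,161), world (479.5,140.7). The pipette, marker and jars look undisturbed.

```bash
python3 -c "
from h import *
go([.4795,.1405,.1],Rt(-79.9))"
python3 -m handwheel '[[[-0.042,0.159,-0.001,0,0.505,0],[-0.042,0.159,-0.001,0,0.505,0],[-0.042,0.159,-0.001,0,0.505,0],[-0.042,0.159,-0.001,0,0.505,0],[-0.042,0.159,-0.001,0,0.505,0],[-0.042,0.159,-0.001,0,0.505,0],[-0.042,0.159,-0.001,0,0.505,0],[-0.042,0.159,-0.001,0,0.505,0],[-0.042,0.159,-0.001,0,0.505,0],[-0.042,0.159,-0.001,0,0.505,0],[-0.042,0.159,-0.001,0,0.505,0],[-0.042,0.159,-0.001,0,0.505,0]]]'
python3 -m handwheel '[[[0,0,0,0,0,0],[0,0,0,0,0,0],[0,0,0,0,0,0]]]'
python3 -c "
from h import *
st();go([.4795,.1405,.012],Rt(-79.9))"
```

```text
row [-0.0445, 0.1575, -0.0001, -0.0017, 0.5, 0.0005] deg 90.0
clock: 34.52
tool_pos: [0.4792, 0.1389, 0.0985]
eef_rot: [0.091, -0.7, 0.702, -0.093]
contact_force: [-0.3, 0.9, 1.0]
opening: 1.004
clock: 34.77
tool_pos: [0.4794, 0.1377, 0.0985]
eef_rot: [0.094, -0.699, 0.702, -0.096]
contact_force: [-0.1, -0.3, 0.5]
opening: 1.004
34.8 pos [0.4794 0.1377 0.0985] q [-0.22  0.77 -0.25  2.06  0.51  0.37 -2.18] F [-0.1 -0.3  0.5] op 1.004
row [-0.0007, 0.0865, -0.003, -0.0012, 0.0296, -0.0007] deg 5.3
```

```bash
python3 -m handwheel '[[[-0.001,0.03,-0.003,0,0.03,0],[-0.001,0.06,-0.003,0,0.03,0],[-0.001,0.078,-0.003,0,0.03,0],[-0.001,0.086,-0.003,0,0.03,0],[-0.001,0.086,-0.003,0,0.03,0],[-0.001,0.086,-0.003,0,0.03,0],[-0.001,0.086,-0.003,0,0.03,0]]]'
python3 -m handwheel '[[[0,0,0,0,0,0],[0,0,0,0,0,0],[0,0,0,0,0,0],[0,0,0,0,0,0],[0,0,0,0,0,0],[0,0,0,0,0,0],[0,0,0,0,0,0]]]' -1 30
python3 -m handwheel '[[[0,-0.04,0,0,0,0],[0,-0.08,0,0,0,0],[0,-0.12,0,0,0,0],[0,-0.15,0,0,0,0],[0,-0.15,0,0,0,0]]]'
python3 -c "
from h import *
st();go([.4885,-.2205,.16],Rt(-83.5))"
```

```text
clock: 35.35
tool_pos: [0.4807, 0.1396, 0.0134]
eef_rot: [0.058, -0.704, 0.706, -0.061]
contact_force: [-0.8, 0.7, -0.3]
opening: 1.0
clock: 35.93
tool_pos: [0.4802, 0.1394, 0.0125]
eef_rot: [0.059, -0.703, 0.706, -0.061]
contact_force: [0.0, 0.1, 1.3]
opening: 0.543
clock: 36.35
tool_pos: [0.4825, 0.141, 0.1675]
eef_rot: [0.055, -0.704, 0.705, -0.064]
contact_force: [-0.0, 0.1, -1.0]
opening: 0.541
36.4 pos [0.4825 0.141  0.1675] q [-0.17  0.65 -0.33  2.01  0.41  0.53 -2.2 ] F [-0.   0.1 -1. ] op 0.541
row [0.0549, 0.0074, 0.3574, -0.0004, 0.0176, -0.0038] deg 3.2
```

```bash
python3 -m handwheel '[[[0.055,0.007,0.357,0,0.018,-0.004],[0.055,0.007,0.357,0,0.018,-0.004],[0.055,0.007,0.357,0,0.018,-0.004],[0.055,0.007,0.357,0,0.018,-0.004],[0.055,0.007,0.357,0,0.018,-0.004],[0.055,0.007,0.357,0,0.018,-0.004],[0.055,0.007,0.357,0,0.018,-0.004],[0.055,0.007,0.357,0,0.018,-0.004],[0.055,0.007,0.357,0,0.018,-0.004],[0.055,0.007,0.357,0,0.018,-0.004],[0.055,0.007,0.357,0,0.018,-0.004]]]'
python3 -m handwheel '[[[0,0.03,0,0,0,0],[0,0.06,0,0,0,0],[0,0.07,0,0,0,0],[0,0.07,0,0,0,0],[0,0.07,0,0,0,0]]]'
python3 -c "
from h import *
st();go([.4885,-.2205,.042],Rt(-83.5))"
```

```text
clock: 37.27
tool_pos: [0.4845, -0.2234, 0.1556]
eef_rot: [0.042, -0.704, 0.708, -0.034]
contact_force: [-0.3, 1.3, -0.6]
opening: 0.543
clock: 37.68
tool_pos: [0.4851, -0.2202, 0.0867]
eef_rot: [0.044, -0.705, 0.707, -0.037]
contact_force: [1.3, -0.1, -0.3]
opening: 0.539
37.7 pos [ 0.4851 -0.2202  0.0867] q [ 0.53  0.83 -0.32  1.95  0.56  0.46 -1.67] F [ 1.3 -0.1 -0.3] op 0.539
row [-0.0038, 0.0446, 0.0006, -0.001, 0.0005, 0.0034] deg 0.6
```

```bash
python3 -m handwheel '[[[-0.004,0.015,0.001,0,0,0.003],[-0.004,0.03,0.001,0,0,0.003],[-0.004,0.036,0.001,0,0,0.003],[-0.004,0.04,0.001,0,0,0.003],[-0.004,0.044,0.001,0,0,0.003],[-0.004,0.044,0.001,0,0,0.003]]]'
python3 -c "
from h import *
st()"
python3 -m handwheel '[[[0,0.001,0,0,0,0],[0,0.002,0,0,0,0],[0,0.002,0,0,0,0]]]'
python3 -c "
from h import *
st()"
```

```text
clock: 38.18
tool_pos: [0.4889, -0.2223, 0.0429]
eef_rot: [0.04, -0.705, 0.707, -0.04]
contact_force: [-0.5, -0.6, 0.5]
opening: 0.54
38.2 pos [ 0.4889 -0.2223  0.0429] q [ 0.49  0.9  -0.25  1.96  0.61  0.36 -1.71] F [-0.5 -0.6  0.5] op 0.54
clock: 38.43
tool_pos: [0.489, -0.2224, 0.0409]
eef_rot: [0.04, -0.705, 0.707, -0.04]
contact_force: [-0.3, 0.4, 0.3]
opening: 0.54
38.4 pos [ 0.489  -0.2224  0.0409] q [ 0.49  0.9  -0.25  1.96  0.61  0.35 -1.71] F [-0.3  0.4  0.3] op 0.54
```

Free of contact and below the rib height. Release, then head for C3.

```bash
python3 -m handwheel '[[[0,0,0,0,0,0],[0,0,0,0,0,0],[0,0,0,0,0,0],[0,0,0,0,0,0],[0,0,0,0,0,0],[0,-0.03,0,0,0,0],[0,-0.07,0,0,0,0],[0,-0.11,0,0,0,0],[0,-0.15,0,0,0,0],[0,-0.19,0,0,0,0],[0,-0.22,0,0,0,0]]]' 0.4
python3 -c "
from h import *
st();go([.5,.1,.26],Rt(-85));go([.48,.28,.25],Rt(-5))"
```

```text
clock: 39.35
tool_pos: [0.4891, -0.2216, 0.264]
eef_rot: [0.039, -0.704, 0.708, -0.041]
contact_force: [0.9, -1.1, -0.5]
opening: 0.697
39.4 pos [ 0.4891 -0.2216  0.264 ] q [ 0.66  0.57 -0.52  1.79  0.37  0.87 -1.49] F [ 0.9 -1.1 -0.5] op 0.697
row [-0.047, 0.0024, -0.3184, -0.0016, 0.0082, -0.0007] deg 1.5
row [-0.0474, 0.0115, -0.4995, -0.0019, -0.4363, 0.0005] deg 78.5
```

```bash
python3 -m handwheel '[[[-0.05,0.01,-0.49,0,-0.44,0],[-0.05,0.01,-0.49,0,-0.44,0],[-0.05,0.01,-0.49,0,-0.44,0],[-0.05,0.01,-0.49,0,-0.44,0],[-0.05,0.01,-0.49,0,-0.44,0],[-0.05,0.01,-0.49,0,-0.44,0],[-0.05,0.01,-0.49,0,-0.44,0],[-0.05,0.01,-0.49,0,-0.44,0],[-0.05,0.01,-0.49,0,-0.44,0],[-0.05,0.01,-0.49,0,-0.44,0],[-0.05,0.01,-0.49,0,-0.44,0],[-0.05,0.01,-0.49,0,-0.44,0]]]' 1
python3 -m handwheel '[[[0,0,0,0,0,0],[0,0,0,0,0,0],[0,0,0,0,0,0]]]'
python3 - <<'E'
from h import *
snapshot('wrist')
im=snapshot('wrist');st();save(im,'w4.png')
p=proj('wrist',[.502,.391,.02]);print(p,[b for b in boxes_of('cap0','wrist')[:4]])
hsv=cv2.cvtColor(im,cv2.COLOR_RGB2HSV);ora=(hsv[...,0]<20)&(hsv[...,1]>150)&(hsv[...,2]>60)
print('orange',rect('wrist',p,.005,60,ora));print(rect('wrist',p,.02,30,ora|(im.max(axis=2)<70)))
go([.502,.391,.12],Rt(81.3))
E
```

```text
clock: 40.35
tool_pos: [0.4824, 0.2739, 0.2485]
eef_rot: [0.483, -0.516, 0.517, -0.482]
contact_force: [0.4, -0.3, 0.3]
opening: 1.002
clock: 40.6
tool_pos: [0.4831, 0.2697, 0.2482]
eef_rot: [0.482, -0.517, 0.52, -0.479]
contact_force: [-0.0, -1.5, 0.6]
opening: 1.0
40.7 pos [0.4837 0.2687 0.2484] q [-0.11  0.7  -0.84  1.75  0.62  0.99 -1.28] F [ 0.8 -0.1  0. ] op 1.002
[329.65046959  84.25332979] [{'bbox': [305.2, 51.6, 358.2, 111.6], 'confidence': 0.88}, {'bbox': [211.0, 44.0, 265.3, 102.8], 'confidence': 0.65}, {'bbox': [288.7, 412.1, 389.9, 438.1], 'confidence': 0.5}]
orange (array([503., 393.]), array([39.7, 40.6]), 80.9, 1557)
(array([502.9, 391.5]), array([48. , 47.4]), 80.8, 2343)
row [-0.124, 0.1277, 0.0086, 0.0012, -0.4766, 0.0016] deg 85.8
```

C3 lies at (503,392), angle 80.8°, not moved.

```bash
python3 -m handwheel '[[[-0.124,0.128,0.008,0,-0.475,0],[-0.124,0.128,0.008,0,-0.475,0],[-0.124,0.128,0.008,0,-0.475,0],[-0.124,0.128,0.008,0,-0.475,0],[-0.124,0.128,0.008,0,-0.475,0],[-0.124,0.128,0.008,0,-0.475,0],[-0.124,0.128,0.008,0,-0.475,0],[-0.124,0.128,0.008,0,-0.475,0],[-0.124,0.128,0.008,0,-0.475,0],[-0.124,0.128,0.008,0,-0.475,0],[-0.124,0.128,0.008,0,-0.475,0],[-0.124,0.128,0.008,0,-0.475,0]]]' 1
python3 -m handwheel '[[[0,0,0,0,0,0],[0,0,0,0,0,0],[0,0,0,0,0,0]]]'
python3 -c "
from h import *
st();go([.503,.392,.010],Rt(80.9))"
```

```text
clock: 41.75
tool_pos: [0.5016, 0.3916, 0.12]
eef_rot: [0.707, -0.053, 0.053, -0.703]
contact_force: [0.0, -0.5, -1.1]
opening: 1.002
clock: 42.0
tool_pos: [0.5011, 0.3926, 0.1201]
eef_rot: [0.706, -0.056, 0.056, -0.703]
contact_force: [-0.2, -0.1, -0.4]
opening: 1.003
42.0 pos [0.5011 0.3926 0.1201] q [-0.24  1.06 -1.04  1.6   1.    1.1  -0.14] F [-0.2 -0.1 -0.4] op 1.003
row [0.0019, 0.1101, 0.0002, 0.0014, 0.0002, 0.0003] deg 0.3
```

```bash
python3 -m handwheel '[[[0.002,0.035,0,0,0,0],[0.002,0.07,0,0,0,0],[0.002,0.095,0,0,0,0],[0.002,0.108,0,0,0,0],[0.002,0.11,0,0,0,0],[0.002,0.11,0,0,0,0],[0.002,0.11,0,0,0,0]]]'
python3 -c "
from h import *
st()"
python3 -m handwheel '[[[0,0,0,0,0,0],[0,0,0,0,0,0],[0,0,0,0,0,0],[0,0,0,0,0,0],[0,0,0,0,0,0],[0,0,0,0,0,0],[0,0,0,0,0,0]]]' -1 30
python3 -m handwheel '[[[0,-0.04,0,0,0,0],[0,-0.08,0,0,0,0],[0,-0.12,0,0,0,0],[0,-0.16,0,0,0,0],[0,-0.2,0,0,0,0],[0,-0.22,0,0,0,0]]]'
python3 -c "
from h import *
st();go([.5,-.05,.23],Rt(88));go([.4975,-.305,.16],Rt(96.5))"
```

```text
clock: 42.58
tool_pos: [0.503, 0.3938, 0.0118]
eef_rot: [0.706, -0.054, 0.055, -0.704]
contact_force: [0.3, 0.0, -0.1]
opening: 0.996
42.6 pos [0.503  0.3938 0.0118] q [-0.27  1.2  -0.95  1.62  1.15  0.97 -0.23] F [ 0.3  0.  -0.1] op 0.996
clock: 43.17
tool_pos: [0.5026, 0.3927, 0.0102]
eef_rot: [0.706, -0.054, 0.055, -0.704]
contact_force: [-0.2, 0.6, 1.8]
opening: 0.537
clock: 43.67
tool_pos: [0.5027, 0.3955, 0.2354]
eef_rot: [-0.704, 0.053, -0.055, 0.706]
contact_force: [-0.5, 1.2, 0.4]
opening: 0.534
43.7 pos [0.5027 0.3955 0.2354] q [-0.21  0.93 -1.12  1.5   0.86  1.26 -0.03] F [-0.5  1.2  0.4] op 0.534
row [0.0656, 0.0048, -0.4407, -0.0005, -0.0379, 0.001] deg 6.8
row [0.102, 0.0745, -0.6932, -0.0004, -0.0851, 0.0011] deg 15.3
```

```bash
python3 -m handwheel '[[[0.066,0.005,-0.441,0,-0.038,0],[0.066,0.005,-0.441,0,-0.038,0],[0.066,0.005,-0.441,0,-0.038,0],[0.066,0.005,-0.441,0,-0.038,0],[0.066,0.005,-0.441,0,-0.038,0],[0.066,0.005,-0.441,0,-0.038,0],[0.066,0.005,-0.441,0,-0.038,0],[0.066,0.005,-0.441,0,-0.038,0],[0.066,0.005,-0.441,0,-0.038,0],[0.066,0.005,-0.441,0,-0.038,0],[0.066,0.005,-0.441,0,-0.038,0],[0.066,0.005,-0.441,0,-0.038,0]]]'
python3 -c "
from h import *
st();go([.4985,-.3055,.14],Rt(96.5))"
```

```text
clock: 44.67
tool_pos: [0.4991, -0.0603, 0.2253]
eef_rot: [0.71, -0.017, 0.015, -0.704]
contact_force: [-0.2, -1.0, 0.1]
opening: 0.54
44.7 pos [ 0.4991 -0.0603  0.2253] q [ 0.71  0.85 -1.27  1.91  0.92  1.13  0.59] F [-0.2 -1.   0.1] op 0.54
row [0.0109, 0.0875, -0.2441, 0.0029, -0.0506, -0.0012] deg 9.1
```

```bash
python3 -m handwheel '[[[0.011,0.03,-0.244,0.003,-0.05,0],[0.011,0.03,-0.244,0.003,-0.05,0],[0.011,0.03,-0.244,0.003,-0.05,0],[0.011,0.03,-0.244,0.003,-0.05,0],[0.011,0.03,-0.244,0.003,-0.05,0],[0.011,0.03,-0.244,0.003,-0.05,0],[0.011,0.05,-0.244,0.003,-0.05,0],[0.011,0.087,-0.244,0.003,-0.05,0],[0.011,0.11,-0.244,0.003,-0.05,0],[0.011,0.12,-0.244,0.003,-0.05,0],[0.011,0.12,-0.244,0.003,-0.05,0]]]'
python3 -c "
from h import *
st();go([.4985,-.3055,.042],Rt(96.5))"
```

```text
clock: 45.58
tool_pos: [0.5012, -0.2964, 0.1057]
eef_rot: [-0.703, -0.042, 0.045, 0.708]
contact_force: [-0.8, -0.2, -0.8]
opening: 0.537
45.6 pos [ 0.5012 -0.2964  0.1057] q [ 1.05  1.12 -1.2   1.77  1.15  1.15  1.15] F [-0.8 -0.2 -0.8] op 0.537
row [-0.0036, 0.0636, -0.0092, -0.0024, 0.003, -0.0011] deg 0.7
```

```bash
python3 -m handwheel '[[[-0.003,0,-0.009,-0.002,0.003,0],[-0.003,0.02,-0.009,-0.002,0.003,0],[-0.003,0.03,-0.009,-0.002,0.003,0],[-0.003,0.045,-0.009,-0.002,0.003,0],[-0.003,0.05,-0.009,-0.002,0.003,0],[-0.003,0.05,-0.009,-0.002,0.003,0],[-0.003,0.05,-0.009,-0.002,0.003,0]]]'
python3 -c "
from h import *
st();go([.498,-.3055,.042],Rt(96.5))"
```

```text
clock: 46.17
tool_pos: [0.5011, -0.3061, 0.0588]
eef_rot: [0.706, 0.04, -0.039, -0.706]
contact_force: [0.1, -0.0, -0.8]
opening: 0.541
46.2 pos [ 0.5011 -0.3061  0.0588] q [ 1.04  1.18 -1.15  1.78  1.24  1.11  1.11] F [ 0.1 -0.  -0.8] op 0.541
row [-0.003, 0.0168, 0.001, 0.0004, -0.0002, 0.0004] deg 0.1
```

```bash
python3 -m handwheel '[[[-0.004,0.006,0.001,0,0,0],[-0.004,0.01,0.001,0,0,0],[-0.004,0.014,0.001,0,0,0],[-0.004,0.017,0.001,0,0,0],[-0.004,0.017,0.001,0,0,0],[-0.004,0.017,0.001,0,0,0]]]'
python3 -c "
from h import *
st();go([.498,-.3055,.042],Rt(96.5))"
```

```text
clock: 46.67
tool_pos: [0.4966, -0.3055, 0.0408]
eef_rot: [0.706, 0.04, -0.04, -0.706]
contact_force: [-0.3, -0.3, -0.9]
opening: 0.546
46.7 pos [ 0.4966 -0.3055  0.0408] q [ 1.04  1.2  -1.14  1.8   1.27  1.09  1.09] F [-0.3 -0.3 -0.9] op 0.546
row [0.0014, -0.0012, -0.0001, 0.0002, -0.0002, 0.0001] deg 0.1
```

Cap in pocket 0 without contact. Release, rise, and move to a viewpoint over the box.

```bash
python3 -m handwheel '[[[0,0,0,0,0,0],[0,0,0,0,0,0],[0,0,0,0,0,0],[0,0,0,0,0,0],[0,0,0,0,0,0],[0,-0.03,0,0,0,0],[0,-0.07,0,0,0,0],[0,-0.11,0,0,0,0],[0,-0.15,0,0,0,0],[0,-0.19,0,0,0,0],[0,-0.24,0,0,0,0],[0,-0.26,0,0,0,0]]]' 0.4
python3 -c "
from h import *
st();go([.58,-.2,.34],Rt(96.5))"
```

```text
clock: 47.67
tool_pos: [0.4973, -0.3047, 0.305]
eef_rot: [0.707, 0.042, -0.039, -0.705]
contact_force: [0.6, 0.3, 0.4]
opening: 0.699
47.7 pos [ 0.4973 -0.3047  0.305 ] q [ 1.12  0.87 -1.36  1.59  0.87  1.4   1.35] F [0.6 0.3 0.4] op 0.699
row [0.0942, -0.0348, 0.0946, 0.0007, 0.0001, 0.0013] deg 0.3
```

```bash
python3 -m handwheel '[[[0.03,-0.035,0.03,0,0,0],[0.06,-0.035,0.06,0,0,0],[0.094,-0.035,0.095,0,0,0],[0.094,-0.035,0.095,0,0,0],[0.094,-0.035,0.095,0,0,0],[0.094,-0.035,0.095,0,0,0]]]' -1
python3 - <<'E'
from h import *
snapshot('wrist');snapshot('wrist');im=snapshot('wrist');st();save(im,'w5.png')
hsv=cv2.cvtColor(im,cv2.COLOR_RGB2HSV);ora=(hsv[...,0]<20)&(hsv[...,1]>150)&(hsv[...,2]>60)
for c in [(.478,-.1355),(.488,-.2205),(.4975,-.305)]:
    p=proj('wrist',[*c,.035]);print(p.round(),rect('wrist',p,.035,25,ora))
go([.58+.06,-.136,.34],Rt(96.5))
E
```

```text
clock: 48.17
tool_pos: [0.5793, -0.1992, 0.3359]
eef_rot: [0.706, 0.041, -0.041, -0.705]
contact_force: [0.3, -0.4, -0.2]
opening: 0.271
48.3 pos [ 0.5783 -0.2022  0.3353] q [ 0.86  0.86 -1.32  1.44  0.83  1.47  1.23] F [0.3 0.2 0.2] op 0.136
[382. 121.] (array([ 476.8, -136.1]), array([40.5, 38.9]), 6.3, 1074)
[315. 122.] (array([ 488.2, -223.2]), array([39.4, 39.8]), 6.3, 1087)
[247. 122.] (array([ 496.3, -307.7]), array([39.4, 37.9]), 6.3, 1013)
row [0.0686, -0.0049, 0.059, 0.0005, -0.001, -0.0004] deg 0.2
```

View pics/w5.png

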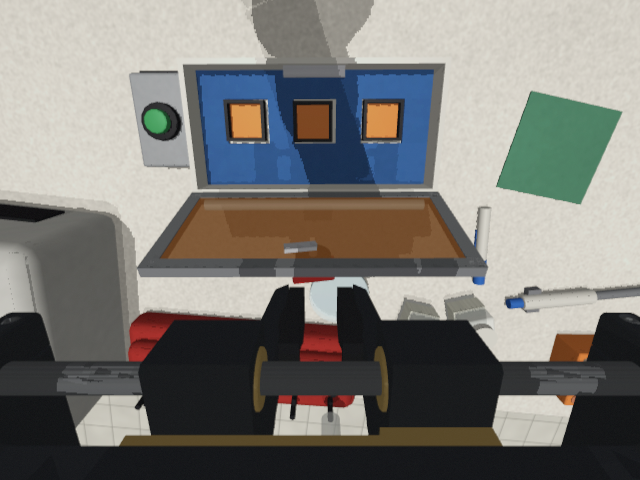

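All three caps sit in the pockets orange side up, at (247,121), (315,122) and (382,121). The lid is still open with its front edge along row 270.

```bash
python3 -c "
from h import *
for a in [1.8,1.88,1.96,2.05,2.1]:
    e=lambda y:proj('wrist',[.5705-.148*np.cos(a)*.9935-.1137*y, -.2117-.148*np.cos(a)*.1137+.9935*y,.075+.148*np.sin(a)]).round()
    print(a,e(.149),e(-.149))
go([.65,-.133,.335],Rt(96.5))"
python3 -m handwheel '[[[0.03,0,0.03,0,0,0],[0.06,0,0.06,0,0,0],[0.08,0,0.06,0,0,0],[0.08,0,0.06,0,0,0],[0.08,0,0.06,0,0,0],[0.08,0,0.06,0,0,0]]]' -1
python3 -c "
from h import *
st();go([.648,-.1325,.175],Rt(96.5))"
```

```text
1.8 [487. 262.] [136. 263.]
1.88 [483. 273.] [140. 274.]
1.96 [479. 282.] [145. 283.]
2.05 [474. 291.] [150. 292.]
2.1 [472. 296.] [153. 297.]
row [0.0789, 0.0001, 0.0609, 0.0005, -0.001, -0.0004] deg 0.2
clock: 48.82
tool_pos: [0.651, -0.1339, 0.3353]
eef_rot: [0.707, 0.039, -0.039, -0.705]
contact_force: [-0.3, -0.4, -0.2]
opening: 0.006
48.8 pos [ 0.651  -0.1339  0.3353] q [ 0.65  0.9  -1.27  1.27  0.85  1.53  1.18] F [-0.3 -0.4 -0.2] op 0.006
row [-0.0026, 0.1603, 0.002, 0.0006, -0.001, -0.0004] deg 0.2
```

```bash
python3 -m handwheel '[[[-0.002,0.04,0,0,0,0],[-0.002,0.08,0,0,0,0],[-0.002,0.12,0,0,0,0],[-0.002,0.15,0,0,0,0],[-0.002,0.16,0,0,0,0],[-0.002,0.16,0,0,0,0],[-0.002,0.16,0,0,0,0]]]'
python3 -c "
from h import *
st()"
python3 -m handwheel '[[[-0.012,0,0,0,0,0],[-0.024,0,0,0,0,0],[-0.036,0,0,0,0,0],[-0.048,0,0,0,0,0],[-0.06,0,0,0,0,0],[-0.073,0,0,0,0,0],[-0.085,0,0,0,0,0],[-0.095,0.002,0,0,0,0],[-0.105,0.005,0,0,0,0],[-0.115,0.008,0,0,0,0],[-0.125,0.01,0,0,0,0],[-0.125,0.01,0,0,0,0]]]'
python3 - <<'E'
from h import *
st();im=snapshot('side');save(im,'s4.png',(260,100,480,290),3.2)
go([.5625-.07*.9935,-.1422-.07*.1137,.145],Rt(96.5))
E
```

```text
clock: 49.4
tool_pos: [0.6501, -0.1329, 0.1771]
eef_rot: [0.706, 0.04, -0.039, -0.706]
contact_force: [-0.3, 0.3, 0.1]
opening: 0.004
49.4 pos [ 0.6501 -0.1329  0.1771] q [ 0.65  1.06 -1.19  1.47  1.01  1.29  1.04] F [-0.3  0.3  0.1] op 0.004
clock: 50.4
tool_pos: [0.5264, -0.1463, 0.1686]
eef_rot: [0.707, 0.042, -0.038, -0.705]
contact_force: [0.6, 0.4, 0.5]
opening: 0.006
50.4 pos [ 0.5264 -0.1463  0.1686] q [ 0.82  0.98 -1.22  1.85  1.04  1.13  0.88] F [0.6 0.4 0.5] op 0.006
row [-0.0342, 0.0232, 0.0, 0.0008, -0.0003, 0.0013] deg 0.3
```

View pics/s4.png

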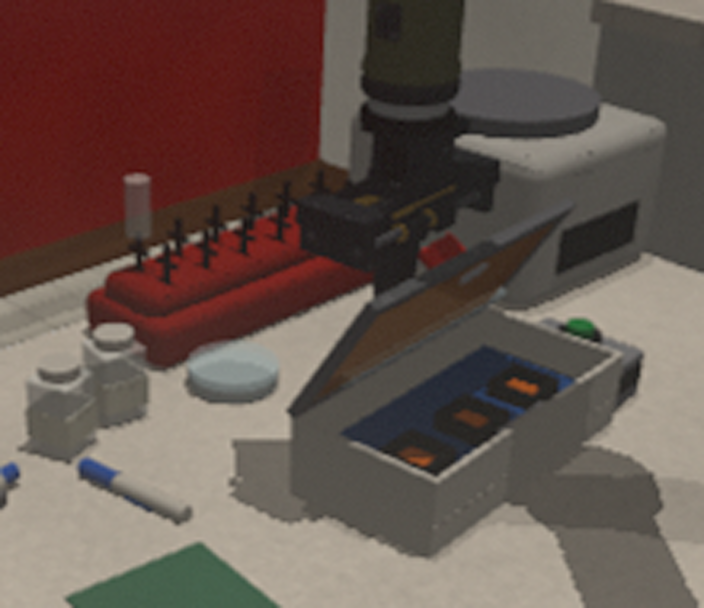

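The lid is being pushed over and stands at about 55°. The caps have not moved.

```bash
python3 -m handwheel '[[[-0.011,0.007,0,0,0,0],[-0.022,0.014,0,0,0,0],[-0.034,0.023,0,0,0,0],[-0.044,0.033,0,0,0,0],[-0.052,0.043,0,0,0,0],[-0.059,0.053,0,0,0,0],[-0.064,0.062,0,0,0,0],[-0.067,0.07,0,0,0,0],[-0.069,0.077,0,0,0,0],[-0.07,0.082,0,0,0,0],[-0.07,0.083,0,0,0,0],[-0.07,0.083,0,0,0,0]]]'
python3 -m handwheel '[[[0,0.003,0,0,0,0],[0,0.004,0,0,0,0],[0,0.004,0,0,0,0]]]'
python3 - <<'E'
from h import *
st()
E
```

```text
clock: 51.45
tool_pos: [0.4569, -0.1543, 0.0834]
eef_rot: [0.707, 0.04, -0.039, -0.705]
contact_force: [-1.0, -0.7, 5.5]
opening: 0.002
clock: 51.7
tool_pos: [0.457, -0.1543, 0.0831]
eef_rot: [0.708, 0.041, -0.039, -0.704]
contact_force: [-9.4, -4.4, 40.8]
opening: 0.005
51.7 pos [ 0.457  -0.1543  0.0831] q [ 0.85  1.05 -1.13  2.09  1.28  0.97  0.65] F [-9.4 -4.4 40.8] op 0.005
```

```bash
python3 -m handwheel '[[[0,-0.02,0,0,0,0],[0,-0.06,0,0,0,0],[0,-0.1,0,0,0,0],[0,-0.14,0,0,0,0],[0,-0.17,0,0,0,0],[0,-0.17,-0.1,0,0.1,0],[0,-0.17,-0.14,0,0.25,0],[0,-0.17,-0.14,0,0.25,0],[0,-0.17,-0.14,0,0.25,0],[0,-0.17,-0.14,0,0.25,0],[0,-0.17,-0.14,0,0.25,0],[0,-0.17,-0.14,0,0.25,0]]]'
python3 -c "
from h import *
st();go([.454,-.29,.25],Rt(6.5))"
```

```text
clock: 52.7
tool_pos: [0.4719, -0.2935, 0.249]
eef_rot: [0.667, -0.235, 0.236, -0.666]
contact_force: [-0.2, 0.0, -0.6]
opening: 0.008
52.7 pos [ 0.4719 -0.2935  0.249 ] q [ 1.08  0.81 -1.14  1.74  0.81  1.14  0.58] F [-0.2  0.  -0.6] op 0.008
row [-0.0161, -0.001, -0.0085, 0.0001, 0.2477, 0.0003] deg 44.6
```

```bash
python3 -m handwheel '[[[-0.016,0,-0.008,0,0.248,0],[-0.016,0,-0.008,0,0.248,0],[-0.016,0,-0.008,0,0.248,0],[-0.016,0,-0.008,0,0.248,0],[-0.016,0,-0.008,0,0.248,0],[-0.016,0,-0.008,0,0.248,0],[-0.016,0,-0.008,0,0.248,0],[-0.016,0,-0.008,0,0.248,0]]]' -0.2
python3 - <<'E'
from h import *
snapshot('wrist');snapshot('wrist');im=snapshot('wrist');st();save(im,'w6.png')
hsv=cv2.cvtColor(im,cv2.COLOR_RGB2HSV);red=((hsv[...,0]<8)|(hsv[...,0]>172))&(hsv[...,1]>150)&(hsv[...,2]>60)
p=proj('wrist',[.454,-.225,.115]);print(p.round(),rect('wrist',p,.115,50,red))
grn=(hsv[...,0]>45)&(hsv[...,0]<75)&(hsv[...,1]>130)
p=proj('wrist',[.51,-.405,.058]);print(p.round(),rect('wrist',p,.058,50,grn))
go([.4543,-.225,.14],Rt(6.5))
E
```

```text
clock: 53.37
tool_pos: [0.4545, -0.2893, 0.2491]
eef_rot: [0.53, -0.468, 0.469, -0.529]
contact_force: [0.4, -0.0, -0.2]
opening: 0.399
53.5 pos [ 0.4544 -0.2893  0.2488] q [ 1.03  0.71 -0.96  1.79  0.68  1.01 -0.08] F [ 0.2 -1.5 -0.5] op 0.399
[330. 151.] (array([ 453.6, -224.1]), array([41. ,  9.4]), 87.4, 589)
[357. 314.] (array([ 503.6, -410.8]), array([13.7, 33.2]), 11.5, 231)
row [-0.0639, 0.1087, 0.0077, -0.0, 0.0026, 0.0002] deg 0.5
```

View pics/w6.png

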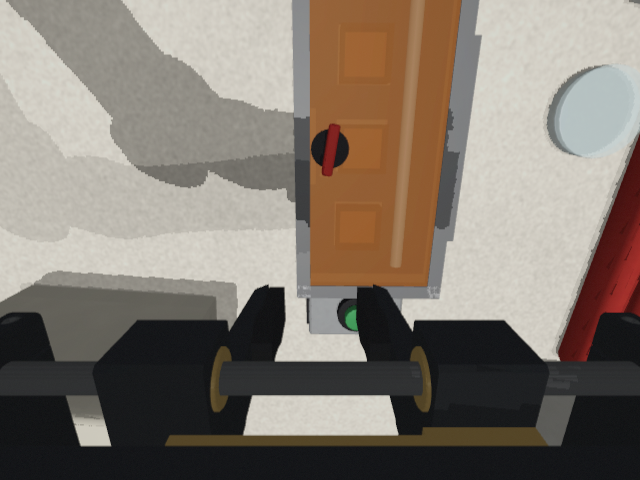

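The lid is closed flat. The wing is at (331,150), world (453.6,−224.1), along 87°. The button partly shows at (352,314).

```bash
python3 -m handwheel '[[[-0.064,0.07,0.007,0,0.052,0],[-0.064,0.07,0.007,0,0.052,0],[-0.064,0.11,0.007,0,0.052,0],[-0.064,0.11,0.007,0,0.052,0],[-0.064,0.11,0.007,0,0.052,0],[-0.064,0.11,0.007,0,0.052,0]]]'
python3 -c "
from h import *
st();go([.4538,-.2243,.094],Rt(-2.6))"
```

```text
clock: 54.02
tool_pos: [0.4539, -0.2249, 0.1386]
eef_rot: [-0.489, 0.511, -0.51, 0.489]
contact_force: [0.5, 0.1, 0.2]
opening: 0.394
54.0 pos [ 0.4539 -0.2249  0.1386] q [ 0.82  0.8  -0.76  1.99  0.86  0.71 -0.54] F [0.5 0.1 0.2] op 0.394
row [-0.0006, 0.0446, -0.0001, 0.0001, 0.0009, 0.0001] deg 0.2
```

```bash
python3 -m handwheel '[[[0,0.015,0,0,0,0],[0,0.03,0,0,0,0],[0,0.04,0,0,0,0],[0,0.044,0,0,0,0],[0,0.044,0,0,0,0],[0,0.044,0,0,0,0]]]'
python3 -c "
from h import *
st()"
python3 -m handwheel '[[[0,0,0,0,0,0],[0,0,0,0,0,0],[0,0,0,0,0,0],[0,0,0,0,0,0],[0,0,0,0,0,0],[0,0,0,0,0,0]]]' -1 25
python3 -m handwheel '[[[0,0,0,0,0.02,0],[0,0,0,0,0.06,0],[0,0,0,0,0.1,0],[0,0,0,0,0.14,0],[0,0,0,0,0.18,0],[0,0,0,0,0.22,0],[0,0,0,0,0.26,0],[0,0,0,0,0.29,0],[0,0,0,0,0.32,0],[0,0,0,0,0.35,0],[0,0,0,0,0.37,0],[0,0,0,0,0.38,0]]]'
python3 -c "
from h import *
st();print(R.from_quat(r.get_state()['eef_rot']).as_matrix().round(3)[:2],r.get_state()['moment']);go([.4538,-.2243,.094],Rt(-88))"
```

```text
clock: 54.52
tool_pos: [0.4544, -0.2254, 0.0954]
eef_rot: [0.489, -0.51, 0.512, -0.489]
contact_force: [0.1, -1.0, -0.8]
opening: 0.401
54.5 pos [ 0.4544 -0.2254  0.0954] q [ 0.78  0.86 -0.69  2.02  0.97  0.62 -0.63] F [ 0.1 -1.  -0.8] op 0.401
clock: 55.02
tool_pos: [0.4546, -0.2253, 0.0951]
eef_rot: [0.489, -0.51, 0.512, -0.489]
contact_force: [0.3, -0.7, 1.5]
opening: 0.103
clock: 56.02
tool_pos: [0.4533, -0.2243, 0.0951]
eef_rot: [0.117, -0.697, 0.698, -0.116]
contact_force: [-2.9, 1.8, 5.9]
opening: 0.094
56.0 pos [ 0.4533 -0.2243  0.0951] q [ 0.6   0.8  -0.38  2.03  0.68  0.44 -1.55] F [-2.9  1.8  5.9] op 0.094
[[-0.946 -0.001  0.325]
 [-0.325 -0.    -0.946]] [0.48368962 0.36409551 0.08360654]
row [-0.0005, 0.0011, 0.0001, -0.0001, 0.0943, 0.0002] deg 17.0
```

```bash
python3 -m handwheel '[[[0,0,0,0,0.03,0],[0,0,0,0,0.05,0],[0,0,0,0,0.07,0],[0,0,0,0,0.085,0],[0,0,0,0,0.094,0],[0,0,0,0,0.1,0],[0,0,0,0,0.1,0],[0,0,0,0,0.1,0]]]'
python3 -c "
from h import *
st();M=R.from_quat(r.get_state()['eef_rot']).as_matrix();print(np.degrees(np.arctan2(M[1,2],M[0,2])),r.get_state()['moment'])"
```

```text
clock: 56.68
tool_pos: [0.4532, -0.2239, 0.0951]
eef_rot: [-0.008, 0.707, -0.707, 0.007]
contact_force: [-2.0, 2.4, 7.0]
opening: 0.102
56.7 pos [ 0.4532 -0.2239  0.0951] q [ 0.55  0.79 -0.3   2.03  0.57  0.4  -1.75] F [-2.   2.4  7. ] op 0.102
-88.79093613660423 [0.63327131 0.39364883 0.26556725]
```

```bash
python3 -m handwheel '[[[0,0,0,0,0,0],[0,0,0,0,0,0],[0,0,0,0,0,0],[0,0,0,0,0,0],[0,-0.03,0,0,0,0],[0,-0.07,0,0,0,0],[0,-0.11,0,0,0,0],[0,-0.15,0,0,0,0]]]' 0
python3 -c "
from h import *
st();go([.43,-.34,.25],Rt(-88.8))"
```

```text
clock: 57.35
tool_pos: [0.4531, -0.2249, 0.2462]
eef_rot: [-0.007, 0.707, -0.707, 0.006]
contact_force: [1.0, -0.9, -0.9]
opening: 0.497
57.4 pos [ 0.4531 -0.2249  0.2462] q [ 0.69  0.56 -0.51  1.9   0.38  0.78 -1.58] F [ 1.  -0.9 -0.9] op 0.497
row [0.0253, -0.0038, 0.1147, 0.0, -0.0007, 0.0003] deg 0.1
```

```bash
python3 -m handwheel '[[[0.008,0,0.035,0,0,0],[0.016,0,0.075,0,0,0],[0.025,0,0.115,0,0,0],[0.025,0,0.115,0,0,0],[0.025,0,0.115,0,0,0]]]' -1
python3 - <<'E'
from h import *
snapshot('wrist');snapshot('wrist');im=snapshot('wrist');st();save(im,'w7.png')
hsv=cv2.cvtColor(im,cv2.COLOR_RGB2HSV);red=((hsv[...,0]<8)|(hsv[...,0]>172))&(hsv[...,1]>150)&(hsv[...,2]>60)
p=proj('wrist',[.454,-.225,.115]);print(p.round(),rect('wrist',p,.115,60,red))
grn=(hsv[...,0]>45)&(hsv[...,0]<75)&(hsv[...,1]>130)
p=proj('wrist',[.51,-.405,.06]);print(p.round(),rect('wrist',p,.06,50,grn));go([.51,-.406,.12],Rt(-88.8))
im=snapshot('top');hsv=cv2.cvtColor(im,cv2.COLOR_RGB2HSV);grn=(hsv[...,0]>45)&(hsv[...,0]<75)&(hsv[...,1]>130);print(rect('top',proj('top',[.51,-.406,.06]),.06,15,grn))
E
```

```text
clock: 57.77
tool_pos: [0.4292, -0.3435, 0.2443]
eef_rot: [0.004, -0.707, 0.708, -0.004]
contact_force: [-0.0, 0.3, 0.3]
opening: 0.148
57.9 pos [ 0.4313 -0.3388  0.2448] q [ 0.89  0.62 -0.52  1.78  0.39  0.85 -1.35] F [ 0.4  0.2 -0.5] op 0.019
[185. 199.] (array([ 455.7, -228.1]), array([43.2, 17.1]), 2.0, 971)
[391. 133.] (array([ 508.9, -404.7]), array([27.2, 28.7]), 1.2, 280)
row [-0.0772, 0.1248, 0.0689, 0.0001, -0.0, -0.0001] deg 0.0
(array([ 510.1, -407. ]), array([29.7, 30.5]), 85.5, 196)
```

View pics/w7.png

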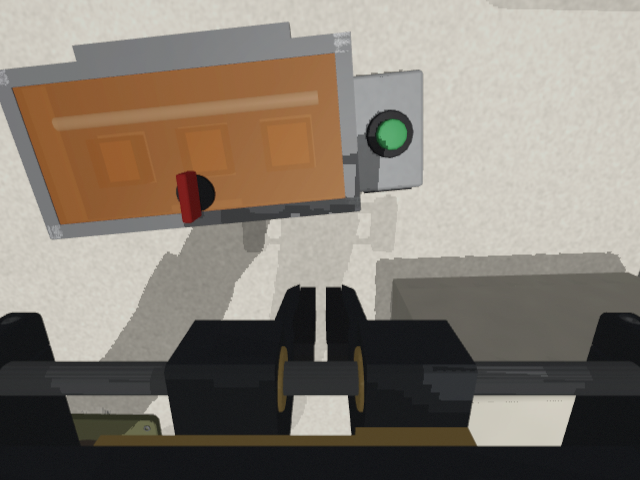

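The wing now points at the front edge (direction 2°, so about 94.5° turned, at the stop). The button is at (391,133), world (509,−405).

```bash
python3 -m handwheel '[[[-0.03,0,0.03,0,0,0],[-0.06,0.03,0.06,0,0,0],[-0.077,0.07,0.0685,0,0,0],[-0.077,0.11,0.0685,0,0,0],[-0.077,0.14,0.0685,0,0,0],[-0.077,0.15,0.0685,0,0,0],[-0.077,0.155,0.0685,0,0,0],[-0.077,0.155,0.0685,0,0,0]]]' -1
python3 -c "
from h import *
st()"
python3 -m handwheel '[[[0,0.008,0,0,0,0],[0,0.016,0,0,0,0],[0,0.02,0,0,0,0],[0,0.02,0,0,0,0]]]'
python3 -c "
from h import *
st()"
```

```text
clock: 58.63
tool_pos: [0.5097, -0.4066, 0.0903]
eef_rot: [0.007, -0.707, 0.707, -0.007]
contact_force: [-0.3, 0.3, 0.2]
opening: 0.004
58.6 pos [ 0.5097 -0.4066  0.0903] q [ 0.82  0.94 -0.42  1.58  0.51  0.73 -1.38] F [-0.3  0.3  0.2] op 0.004
clock: 58.97
tool_pos: [0.5098, -0.4081, 0.0705]
eef_rot: [0.006, -0.706, 0.708, -0.007]
contact_force: [-0.2, 0.1, 2.2]
opening: 0.002
59.0 pos [ 0.5098 -0.4081  0.0705] q [ 0.81  0.96 -0.4   1.59  0.52  0.7  -1.39] F [-0.2  0.1  2.2] op 0.002
```

```bash
python3 -m handwheel '[[[0,0.002,0,0,0,0],[0,0.003,0,0,0,0],[0,0.003,0,0,0,0],[0,0.003,0,0,0,0]]]'
python3 -m handwheel '[[[0,0.002,0,0,0,0],[0,0.003,0,0,0,0],[0,0.003,0,0,0,0],[0,0.003,0,0,0,0]]]'
```

```text
clock: 59.3
tool_pos: [0.5098, -0.4081, 0.0676]
eef_rot: [0.006, -0.706, 0.708, -0.007]
contact_force: [-0.4, -0.6, 3.1]
opening: 0.006
clock: 59.63
tool_pos: [0.5098, -0.4081, 0.0663]
eef_rot: [0.006, -0.706, 0.708, -0.007]
contact_force: [-3.4, 1.7, 17.5]
opening: 0.003
```

It has bottomed: 17 N at z=0.0663, well past the 5 N end of travel. Retreat and do a final check.

```bash
python3 -m handwheel '[[[0,0.001,0,0,0,0],[0,0.001,0,0,0,0],[0,-0.03,0,0,0,0],[0,-0.07,0,0,0,0],[0,-0.11,0,0,0,0],[0,-0.15,0,0,0,0],[0.05,-0.18,0.06,0,0,0],[0.08,-0.18,0.1,0,0,0],[0.12,-0.18,0.13,0,0,0],[0.15,-0.18,0.13,0,0,0],[0.15,-0.18,0.13,0,0,0]]]'
python3 - <<'E'
from h import *
snapshot('top');snapshot('top');im=snapshot('top');st();save(im,'t9.png')
E
```

```text
clock: 60.55
tool_pos: [0.3587, -0.5417, 0.2434]
eef_rot: [0.007, -0.707, 0.707, -0.006]
contact_force: [0.8, -0.8, 0.1]
opening: 0.005
60.7 pos [ 0.3562 -0.5431  0.243 ] q [ 1.18  0.76 -0.52  1.47  0.41  1.03 -0.99] F [ 1.   1.2 -0.3] op 0.006
```

View pics/t9.png

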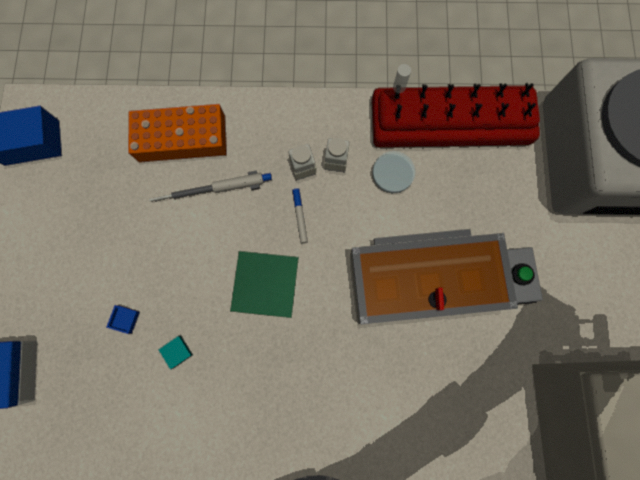

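The top view shows the lid shut, the wing pointing to the front at (439,299), the button up, and all three black caps gone from the bench. The bystanders and look-alikes are at their original pixels.

```bash
python3 -c "
from plant import job;print(job.finish_job())"
```

```text
the job is handed in; nothing more can be done
None
```

The job is done and handed in at about 61 s on the robot's clock.

- **Caps:** All three black caps were on the bench. Two lay hollow side down, so I turned them over on the mat. Each cap is in its own pocket. Before the lid was closed, a wrist picture showed all three orange side up, within about 3 mm of the pocket centres I had measured and at about 6° like the box.
- **Lid:** I pushed it shut from behind, then from above. The last touch-down on the already closed lid briefly read 41 N at the fingertips, harder than I meant.
- **Wing knob:** I turned it clockwise until it met the stop. A picture put it at about 94.5°, pointing at the front edge.
- **Start button:** I pressed it only after the wing was locked. It bottomed at about 17 N after roughly 6 mm of travel, and it springs back up.
- **Other things:** In the last top view the bystanders and the blue and turquoise look-alikes were where they started, and the robot was touching nothing.

No check failed. One early disagreement was that the top and wrist cameras differed by up to 6 mm on cap positions; close-up wrist views settled the two turned-over caps before I gripped them. I saw no cap knocked aside and no grip slackening.

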